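# Hang the graduated gauge plate on the spring hook

### The arm

A 7-joint arm with a two-finger parallel gripper is mounted at the origin on a cart in front of the work surface, level with it; the furniture and walls round the work are solid. World frame = base frame: x ahead of the robot, y to its left, z up, the work surface at z = 0. Lengths are in m, angles in rad, forces in N, time in s.
With the tool pointing down it reaches from about 0.425 to 0.975 m from the base axis. Payload 16.7 kg.
Tool frame: the origin (TCP) lies midway between the tips of the shut fingers; the grasp point (between the pads) lies 19 mm behind it; y points along the fingers, z is the direction in which the jaws open and shut, and the axes are right-handed (so a half turn about y gives the same grasp; the last joint's range is limited). The gripper opens to 85 mm and grips with 20 to 120 N. Pads are 22 mm wide; open, the fingers measure 114 mm over their backs; the gripper's body (76 mm by 85 mm) begins 54 mm behind the grasp point. The pads swing forward as they close: fully open they stand 13 mm farther back than shut.
Start: joints at [-1.476, 0.426, 0.074, 1.606, -0.034, 1.111, -0.067], TCP at [0.164, 0.655, 0.211] pointing down, gripper open.
Joint ranges: [-2.85, 2.85], [-0.5, 2.14], [-1.23, 1.37], [0.21, 2.46], [-1.02, 4.16], [0.16, 2.05], [-2.73, 2.73]. Speed limits (rad/s): [1.89, 1.89, 2.39, 2.39, 3.01, 3.01, 3.01].

### API

Orientations are given as a unit quaternion [w, x, y, z].
In Python, from station import bot gives the robot as it stands. The module is installed in compiled form; this text tells all that it offers.
- The arm moves only by the tool play_rows, never from a script. Its argument "steps" is a list of rows, each a list of 7 numbers: the turn, a rotation vector about the tool's x, y, z normalised to -1 to 1, where 1 is 0.5 rad, then the shift along the tool's x, y, z normalised to -1 to 1, where 1 is 750 mm, then the opening, from -1 (shut) to 1 (fully open), so that 0 is half open. A call has 1 to 5 rows; each row shifts and turns the commanded pose from where the row before left it, along the tool's axes as they then stand; what a row does not reach is not made up. A row lasts 1/8 s, in which the tool goes at most 62.5 mm and 10.7 degrees, less where a joint would pass 70% of its speed; a pose out of reach is approached as far as the arm can. A call with a number of a shift or a turn outside -1 to 1 is refused whole. A call with a gripper value outside its range is refused whole. The fingers move at their own pace and stop on an object; the grip force is fixed at half the most. Time passes only in rows, so rows that do not move let the fingers close. It gives the time, the measured TCP pose, the force and the opening at its end, in the units of the state.
- bot.state(): the state, without advancing time (a new reading comes with each control period).
- bot.camera(name): name is "scene" or "top" or "wrist"; returns a dict with "img" (400x640x3 uint8, red, green, blue), "mtx" (3x3 intrinsics, pixels), "k1" (the pictures are not rectified: a ray, as slopes to the right and down, at radius r is drawn at 1 + k1 r^2 times it, then the intrinsics apply), "R" (3x3) and "t" (3): a world point X has camera coordinates R X + t. Camera axes: x right, y down, z forward; pixel columns grow to the right and rows downward; lengths in m; the calibration is good to about 2 mm. A picture is of the moment at which its call begins. There is no depth.
- bot.finish_job(): hands the job in, once; it reports no verdict.
The state is a dict: "t": time; "qpos": joint angles; "qvel": joint speeds; "joint_torque": joint torques, N m; "eef_pos": TCP position; "tcp_rot": TCP orientation; "contact_force": force on the tool from outside, world axes, zero at the start; "ft_torque": the same for the moment, N m; "finger_gap": opening from 0.0 (shut) to 1.0 (fully open).
Only numpy, scipy, OpenCV 4.12 (cv2) and the standard library are available. Lean on these libraries where they do the work, as an engineer would, in place of code of your own. Each camera call takes 0.05 s, during which the arm holds its last target.

### The job

Take the graduated gauge plate out of its slotted block and hang it on the hook of the stand with its graduated face outward, away from the post: pass the plate's opening over the hook's head, press it back against the spring collar and draw it down until the neck meets the end of the slot, so that the head springs into the pocket of the graduated face and the plate hangs upright. Feel for the end of the slot gently, because the hook must not be forced (keep the load on it, the spring's own squeeze included, below 35 newtons), and leave the bottle, the reel and the loupe where they are.

Things in the scene. Friction and masses are not known exactly. Their poses are not given: they have to be found in the camera images.
- gauge: Loose aluminium gauge plate, 8 mm thick (x), 50 wide (y), 156 tall (z), 0.13-0.21 kg; origin at its centre. The -x face is graduated (dark scale lines on its lower half), the +x face blank; +z is the top. Its solid top 23 mm can be gripped across the 50 mm width. A keyhole passes through it (see gauge_slot). It starts upright in the block's slot, lower 26 mm inside.
- gauge_mid (a point): Centre of the gauge plate, half-way up; axes as gauge. It is also the centre of the keyhole's wide opening, 23 mm wide and 42 mm tall (z = -21 to +21 mm), which narrows at 45 degrees above that into the slot.
- gauge_face (a point): The centre of the plate's graduated face, 4 mm from the plate's centre in -x of gauge.
- block: Fixed dark grey plastic block, 44 x 90 mm, 34 mm high, with a slot 11 mm (x) by 54 mm (y), 26 mm deep; origin at the centre of its underside, on the bench.
- stand: Fixed hook stand: base 100 x 110 x 10 mm; post 24 mm wide, 190 mm high, its front at x = +33 mm. Origin on the bench below the rear face of the hook's head; +x points to the post, outward is -x. The hook is a level stud along x: round neck 8 mm thick, head 18 mm across, 6 mm long (x = -6 to 0 mm, bevelled in front). It sits on a carriage clamped to the post.
- hook (a point): Point on the stud's axis at the rear face of its head, 165 mm above the bench, for the middle setting of the carriage. The true stud lies anywhere up to 10 mm higher or lower (not measured): the end of the slot has to be felt. The clamp itself does not give. Axes as stand.
- collar (a joint): Spring collar on the neck: brass disc 34 mm across, its front 3 mm behind the head's rear face when free. Value in m: 0 free, grows towards the post, at most 0.012; the spring pushes outward with 5 N at 0 plus 0.5 N per mm. With the plate's graduated face just behind the head it reads 0.005; with the head home in the pocket 0.002.
- flux_bottle: Small bottle with a black cap, 27 mm across, 62 mm high, loose; origin under its centre. Leave it alone.
- solder_reel: Reel of solder wire, 56 mm across, 34 mm high, loose; origin under its centre. Leave it alone.
- loupe: Black loupe, 36 mm across, 26 mm high, loose; origin under its centre. Leave it alone.
- gauge_slot (a point): Where the stud's axis lies when the plate hangs home: 44 mm above the plate's centre. The slot is 11 mm wide, from z = +27 mm over the plate's centre up to its end at +48 mm. On the graduated side only, a pocket 3 mm deep, 23 mm wide, z = +35.5 to +54.5 mm, surrounds it; the hook's head drops in when the neck is at the slot's end.
Things that resemble listed ones, but are neither listed nor needed, are in the scene too. What is shaped like the block but pink is not meant.

How it is judged:
On the way, in this order (a step that is already met when the one before it is completed fails the run):
1. the gauge plate has been lifted clear of its block (z of gauge in the frame of block above 0.118 m), for 0.1 s.
2. the plate, graduated face outward, presses the spring collar back behind the head of the hook (value of joint collar above 0.0042 m and x of gauge_face in the frame of stand between -0.002 and 0.0076 m), for 0.1 s.
At the end, for the whole second after the job is handed in: The plate hangs on the hook at rest, upright within 10 degrees, graduated face outward, with the head home in the pocket of that face (collar between 0.0010 and 0.0032 m) (value of joint collar between 0.001 and 0.0032 m and x of gauge_face in the frame of stand between -0.012 and 0.004 m and z of gauge in the frame of hook between -0.058 and -0.03 m and y of gauge in the frame of hook between -0.012 and 0.012 m and angle between gauge's own z axis and vertical below 0.17 rad and angle between the x axis of gauge and the x axis of stand, either way round below 0.17 rad and linear speed of gauge below 0.02 m/s); the robot touches nothing.
It fails at once if the hook stand or its hook is loaded with more than 35 N (contact force between anything else and stand above 35 N).
It fails at once if the bottle, the reel or the loupe is moved by more than 15 mm (distance of any of flux_bottle, solder_reel, loupe from where it was at the start of the episode above 0.015 m).
It also fails if it takes over 51 s, if anything falls off the work surface, if the arm or the gripper's body presses on something with over 40 N, if the wrist force passes 120 N, or if a joint passes its speed limit or range.

## Working session

There is one attempt and no reset: what is moved stays moved. The work goes in short steps, Python scripts to look and compute and a tool call to move; the robot and the scene stay as the last step left them, time stands still between calls to the robot, and variables do not carry over. Pictures are saved under pics/ and viewed, and the job is handed in when it is done.

Besides the shell and the picture viewer there is one more tool, called after "Emit:" in YAML: its name, and indented under it one key for each argument. play_rows: Moves the arm, as the interface text tells. Its arguments: {"type":"object","properties":{"steps":{"type":"array","items":{"type":"array","items":{"type":"number"}}}},"required":["steps"]}

```bash
mkdir -p pics; ls; python3 - <<'E'
from station import bot
import cv2,numpy as np,pickle
s=bot.state(); print({k:np.round(v,3) for k,v in s.items()})
for n in ["scene","top","wrist"]:
    c=bot.camera(n); pickle.dump(c,open(f"pics/{n}0.pkl","wb"))
    cv2.imwrite(f"pics/{n}0.png",c["img"][:,:,::-1]); print(n,c["mtx"].tolist(),c["k1"],np.round(c["R"],4).tolist(),np.round(c["t"],4))
E
```

```text
pics
{'t': np.float64(0.0), 'qpos': array([-1.476,  0.427,  0.074,  1.607, -0.034,  1.111, -0.067]), 'qvel': array([ 0.003, -0.   ,  0.001,  0.   , -0.001,  0.   ,  0.002]), 'joint_torque': array([ 2.0000e-03, -9.4981e+01,  3.7610e+00, -4.6350e+01,  1.9000e-02,
        1.0000e-02,  0.0000e+00]), 'eef_pos': array([0.164, 0.654, 0.21 ]), 'tcp_rot': array([-0.701,  0.702, -0.086,  0.086]), 'contact_force': array([-0.052, -0.547,  0.437]), 'ft_torque': array([ 0.04 , -0.015, -0.003]), 'finger_gap': np.float64(0.999)}
scene [[471.5134476226565, 0.0, 315.54461665096625], [0.0, 471.5134476226565, 200.06053119193243], [0.0, 0.0, 1.0]] 0.0346075303340487 [[0.5672, -0.8235, 0.0116], [-0.6368, -0.4474, -0.6279], [0.5223, 0.3488, -0.7782]] [-0.3222  0.4707  0.6313]
top [[503.39877387269473, 0.0, 331.52814662239376], [0.0, 503.39877387269473, 201.72165312884914], [0.0, 0.0, 1.0]] 0.02166948770399523 [[0.0171, -0.9996, -0.0236], [-0.9934, -0.0143, -0.1142], [0.1138, 0.0254, -0.9932]] [0.0409 0.6198 1.043 ]
wrist [[324.9980201883112, 0.0, 318.1341363571573], [0.0, 324.9980201883112, 201.80976309423463], [0.0, 0.0, 1.0]] -0.05532064584671029 [[0.2422, 0.9702, -0.0007], [0.9274, -0.2313, 0.294], [0.2851, -0.0718, -0.9558]] [-0.6736 -0.0391  0.3792]
```

View pics/scene0.png

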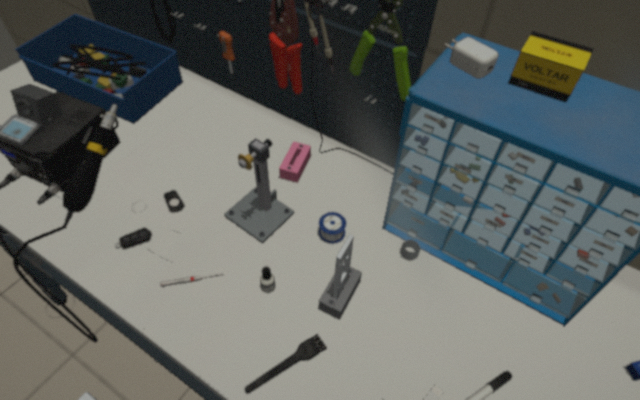

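View pics/top0.png

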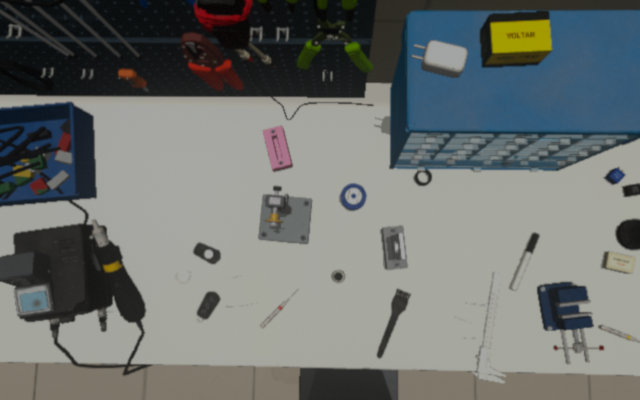

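View pics/wrist0.png

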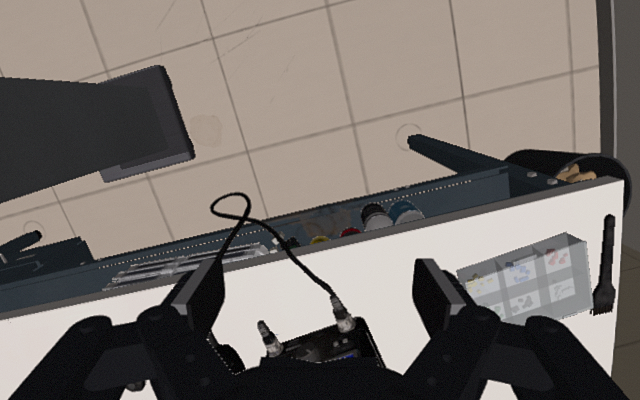

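```bash
python3 - <<'E'
import cv2
a=cv2.imread("pics/scene0.png");b=cv2.imread("pics/top0.png")
cv2.imwrite("pics/s_st.png",cv2.resize(a[130:250,210:310],None,fx=5,fy=5,interpolation=2)[:, :])
cv2.imwrite("pics/s_bl.png",cv2.resize(a[225:325,300:400],None,fx=6,fy=6,interpolation=2))
cv2.imwrite("pics/t_st.png",cv2.resize(b[175:255,250:330],None,fx=7,fy=7,interpolation=2))
cv2.imwrite("pics/t_bl.png",cv2.resize(b[215:285,360:430],None,fx=8,fy=8,interpolation=2))
E
```

```text
(no output)
```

View pics/s_st.png

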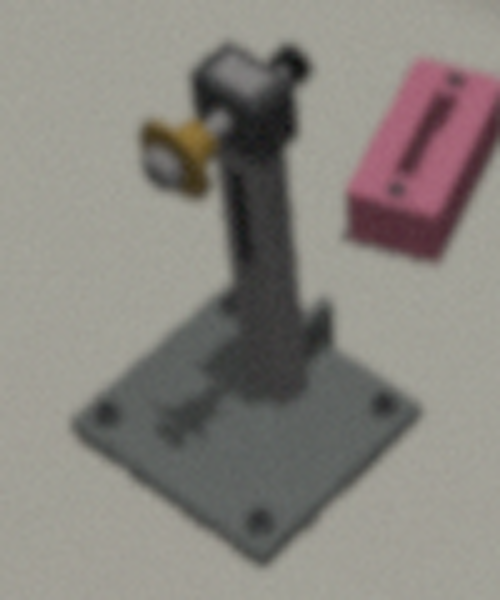

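View pics/s_bl.png

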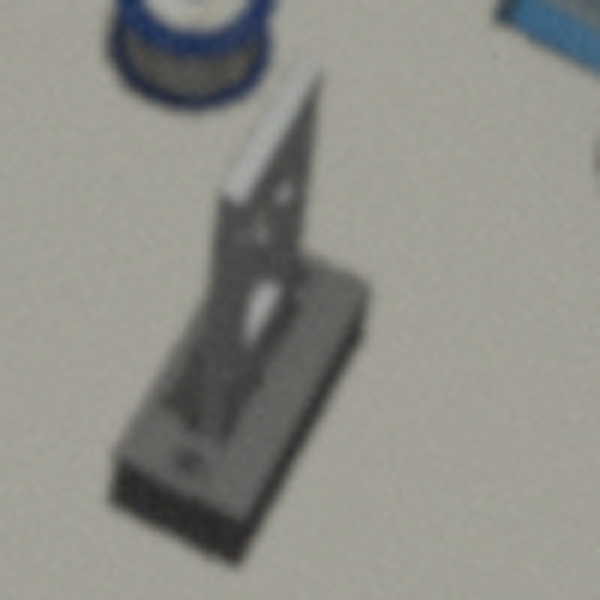

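View pics/t_st.png

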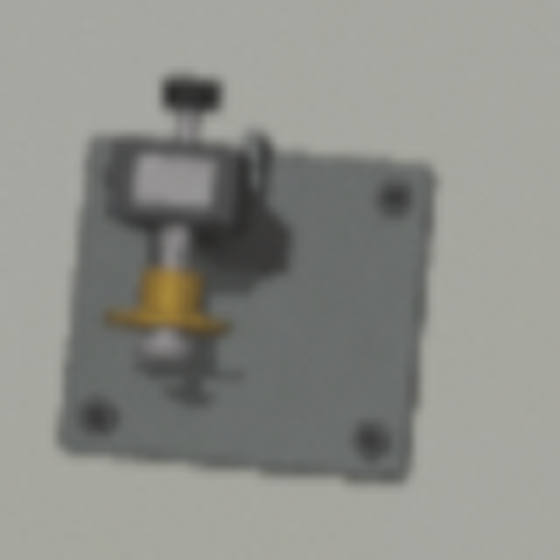

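View pics/t_bl.png

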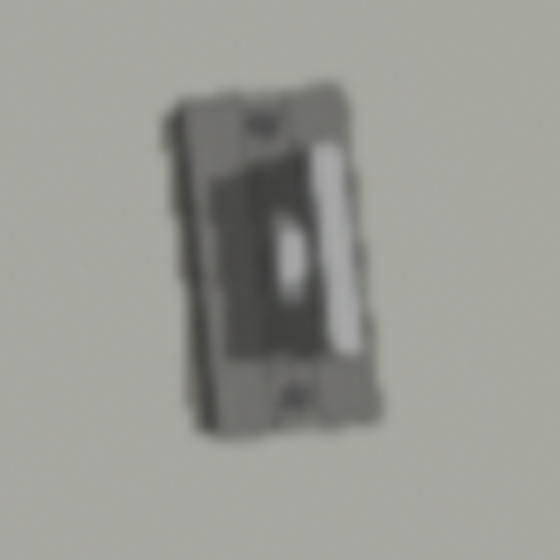

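```bash
cat > h.py <<'E'
import numpy as np,cv2,pickle
from scipy.spatial.transform import Rotation as Rn
def load(n): return pickle.load(open(f"pics/{n}.pkl","rb"))
def ray(c,uv):
    K=c["mtx"];d=(np.array(uv,float)-[K[0,2],K[1,2]])/[K[0,0],K[1,1]]
    p=d.copy()
    for _ in range(20): p=d/(1+c["k1"]*np.dot(p,p))
    r=c["R"].T@np.array([p[0],p[1],1]); o=-c["R"].T@c["t"]
    return o,r/np.linalg.norm(r)
def onz(c,uv,z):
    o,r=ray(c,uv); return o+r*(z-o[2])/r[2]
def crop(uv,s,off): return (np.array(uv,float)+.5)/s-.5+np.array(off)
def proj(c,X):
    x=np.atleast_2d(X)@c["R"].T+c["t"];p=x[:,:2]/x[:,2:]
    p=p*(1+c["k1"]*(p**2).sum(1,keepdims=True))
    return p*[c["mtx"][0,0],c["mtx"][1,1]]+[c["mtx"][0,2],c["mtx"][1,2]]
def tri(obs):
    A=np.zeros((3,3));b=np.zeros(3)
    for c,uv in obs:
        o,r=ray(c,uv);P=np.eye(3)-np.outer(r,r);A+=P;b+=P@o
    X=np.linalg.solve(A,b)
    return X,[np.round(proj(c,X)[0]-uv,1) for c,uv in obs]
def get(n,tag):
    from station import bot
    c=bot.camera(n);pickle.dump(c,open(f"pics/{tag}.pkl","wb"));cv2.imwrite(f"pics/{tag}.png",c["img"][:,:,::-1]);return c
E
python3 - <<'E'
from h import *
t=load("top0");s=load("scene0")
def rep(name,P):
    P=np.array(P);print(name,np.round(P,4).tolist());print(" sides",[round(float(np.linalg.norm(P[i]-P[(i+1)%4])),4) for i in range(4)],"c",P.mean(0).round(4))
    # yaw of edges
    for i in range(4):
        d=P[(i+1)%4]-P[i];print("  ang",round(float(np.degrees(np.arctan2(d[1],d[0]))),1),end="")
    print()
rep("stand top",[onz(t,crop(p,7,(250,175)),.01) for p in [(92,138),(435,165),(405,478),(60,447)]])
rep("stand sc",[onz(s,crop(p,5,(210,130)),.01) for p in [(70,425),(262,560),(420,410),(232,290)]])
rep("block top",[onz(t,crop(p,8,(360,215)),.034) for p in [(180,100),(345,85),(380,418),(210,432)]])
rep("block sc",[onz(s,crop(p,6,(300,225)),.034) for p in [(115,455),(240,515),(370,290),(258,230)]])
# gauge top edge ends z=.034-.026+.156=.164
for p in [(325,145),(345,355)]: print("gt top",onz(t,crop(p,8,(360,215)),.164))
for p in [(230,195),(310,65)]: print("gt sc",onz(s,crop(p,6,(300,225)),.164))
hd_t=crop((165,345),7,(250,175));hd_s=crop((165,165),5,(210,130))
print("head",tri([(t,hd_t),(s,hd_s)]))
print("collar",tri([(t,crop((168,320),7,(250,175))),(s,crop((178,155),5,(210,130)))]))
print("cam",-s["R"].T@s["t"],-t["R"].T@t["t"])
for n,p,z in [("bottle",(338,276),.062),("reel",(353,196),.034),("loupe",(423,177),.026),("loupe2",(207,253),.02)]: print(n,onz(t,p,z))
E
```

```text
stand top [[0.6364, 0.2034, 0.01], [0.6294, 0.095, 0.01], [0.5312, 0.1023, 0.01], [0.5391, 0.2102, 0.01]]
 sides [0.1086, 0.0984, 0.1082, 0.0975] c [0.584  0.1527 0.01  ]
  ang -93.7  ang 175.8  ang 85.8  ang -4.0
stand sc [[0.5356, 0.2086, 0.01], [0.5285, 0.1018, 0.01], [0.6249, 0.0949, 0.01], [0.631, 0.2003, 0.01]]
 sides [0.107, 0.0966, 0.1056, 0.0958] c [0.58   0.1514 0.01  ]
  ang -93.8  ang -4.1  ang 86.7  ang 175.0
block top [[0.5666, -0.0578, 0.034], [0.5713, -0.1016, 0.034], [0.4836, -0.1108, 0.034], [0.4791, -0.0662, 0.034]]
 sides [0.044, 0.0881, 0.0448, 0.0878] c [ 0.5251 -0.0841  0.034 ]
  ang -83.9  ang -174.0  ang 95.7  ang 5.5
block sc [[0.4772, -0.069, 0.034], [0.4822, -0.1092, 0.034], [0.5674, -0.1018, 0.034], [0.5657, -0.0623, 0.034]]
 sides [0.0406, 0.0855, 0.0395, 0.0888] c [ 0.5231 -0.0856  0.034 ]
  ang -82.9  ang 5.0  ang 92.5  ang -175.7
gt top [ 0.54809241 -0.08183462  0.164     ]
gt top [ 0.49948833 -0.08650782  0.164     ]
gt sc [ 0.49943239 -0.08722528  0.164     ]
gt sc [ 0.54609954 -0.08267105  0.164     ]
head (array([0.56003801, 0.15461761, 0.17759574]), [array([ 0., -0.]), array([-0.,  0.])])
collar (array([0.56665825, 0.15410368, 0.17738236]), [array([ 0., -0.]), array([-0.,  0.])])
cam [ 0.152821   -0.27491843  0.79053724] [0.49634572 0.02324162 1.10761758]
bottle [0.46269536 0.03406444 0.062     ]
reel [0.63236256 0.00479446 0.034     ]
loupe [ 0.67695354 -0.14619716  0.026     ]
loupe2 [0.50561547 0.31812382 0.02      ]
```

```bash
cat >> h.py <<'E'
def tool():
    from station import bot
    s=bot.state(); q=s["tcp_rot"]; return s,np.array(s["eef_pos"]),Rn.from_quat([q[1],q[2],q[3],q[0]]).as_matrix()
def Rgoal(yaw):  # tool down; z (jaw) at yaw (deg)
    a=np.radians(yaw);z=np.array([np.cos(a),np.sin(a),0]);y=np.array([0,0,-1.]);return np.column_stack([np.cross(y,z),y,z])
def delta(p,yaw,n=None):
    """normalised units from the current pose to the goal; rotation first, shift in tool axes as they now stand and in goal axes"""
    s,p0,R0=tool();Rg=Rgoal(yaw)
    rv=Rn.from_matrix(R0.T@Rg).as_rotvec();
    d=np.array(p)-p0
    print("rotvec rad(tool)",rv.round(4),"units",(rv/.5).round(4),"| shift in now axes units",(R0.T@d/.75).round(4),"| in goal axes",(Rg.T@d/.75).round(4),"dist",np.linalg.norm(d).round(4))
E
python3 - <<'E'
from h import *
s,p,R=tool();print(s["t"],p,R.round(3))
w=load("wrist0");o=-w["R"].T@w["t"]
print("cam in tool",R.T@(o-p),"cam axes in tool (cols x,y,z)",(R.T@w["R"].T).round(3))
E
```

```text
0.15 [0.16354107 0.65451004 0.21016938] [[ 0.97  -0.     0.242]
 [-0.242 -0.001  0.97 ]
 [ 0.    -1.    -0.001]]
cam in tool [-0.07425551 -0.1632543  -0.0009972 ] cam axes in tool (cols x,y,z) [[-0.     0.956  0.294]
 [-0.    -0.294  0.956]
 [ 1.     0.     0.   ]]
```

Emit:
play_rows:
  steps:
    - [0, 0, 0, 0.03, -0.053, -0.02, 1]
    - [0, 0, 0, 0.03, -0.053, -0.02, 1]
    - [0, 0, 0, 0.03, -0.053, -0.02, 1]
    - [0, 0, 0, 0.058, 0, -0.046, 1]
    - [0, 0, 0, 0.058, 0, -0.046, 1]

```text
t: 0.78
eef_pos: [0.2866, 0.5055, 0.3302]
tcp_rot: [0.702, -0.702, 0.086, -0.086]
contact_force: [1.3, 0.2, -0.1]
finger_gap: 1.002
```

Emit:
play_rows:
  steps:
    - [0, 0, 0, 0.058, 0, -0.046, 1]
    - [0, 0, 0, 0.058, 0, -0.046, 1]
    - [0, 0, 0, 0.058, 0, -0.046, 1]
    - [0, 0, 0, 0.058, 0, -0.046, 1]
    - [0, 0, 0, 0.058, 0, -0.046, 1]

```text
t: 1.4
eef_pos: [0.4558, 0.2851, 0.33]
tcp_rot: [0.702, -0.702, 0.086, -0.086]
contact_force: [0.9, 0.7, 1.0]
finger_gap: 0.998
```

```bash
python3 - <<'E'
from h import *
s,p,R=tool();print(s["t"],p,R.round(3).tolist(),np.round(s["qpos"],2))
delta([.56,.155,.33],86)
E
```

```text
1.4 [0.45584311 0.28509332 0.3300187 ] [[0.97, 0.0, 0.242], [-0.242, 0.0, 0.97], [-0.0, -1.0, 0.0]] [-0.99  0.11  0.34  1.77 -0.04  1.27  0.69]
rotvec rad(tool) [-0.0003 -0.1749 -0.    ] units [-0.0005 -0.3498 -0.    ] | shift in now axes units [ 0.1768 -0.     -0.1346] | in goal axes [ 0.1506  0.     -0.1633] dist 0.1667
```

Emit:
play_rows:
  steps:
    - [0, 0, 0, 0.059, 0, -0.045, 1]
    - [0, 0, 0, 0.059, 0, -0.045, 1]
    - [0, 0, 0, 0.059, 0, -0.045, 1]
    - [0, -0.35, 0, 0, 0, 0, 1]
    - [0, 0, 0, 0, 0, 0, 1]

```text
t: 2.02
eef_pos: [0.5593, 0.1559, 0.3297]
tcp_rot: [-0.707, 0.707, -0.025, 0.025]
contact_force: [-0.8, 0.7, -0.5]
finger_gap: 0.999
```

```bash
python3 - <<'E'
from h import *
get("wrist","w1");s,p,R=tool();print(s["t"],p,np.round(s["qpos"],2),R.round(3)[:,2])
E
```

```text
2.075 [0.55904896 0.15651224 0.32970437] [-0.76  0.19  0.45  1.69 -0.09  1.28  1.2 ] [ 0.073  0.997 -0.   ]
```

View pics/w1.png

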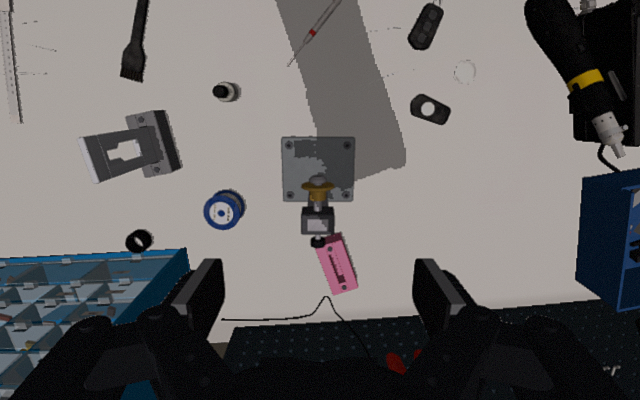

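```bash
python3 - <<'E'
import cv2
a=cv2.imread("pics/w1.png")
cv2.imwrite("pics/w1g.png",cv2.resize(a[100:190,70:190],None,fx=6,fy=6,interpolation=2))
cv2.imwrite("pics/w1s.png",cv2.resize(a[130:260,270:370],None,fx=6,fy=4.6,interpolation=2) if 0 else cv2.resize(a[130:260,270:370],None,fx=4.5,fy=4.5,interpolation=2))
cv2.imwrite("pics/w1h.png",cv2.resize(a[165:255,280:360],None,fx=6,fy=6,interpolation=2))
E
```

```text
(no output)
```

View pics/w1g.png

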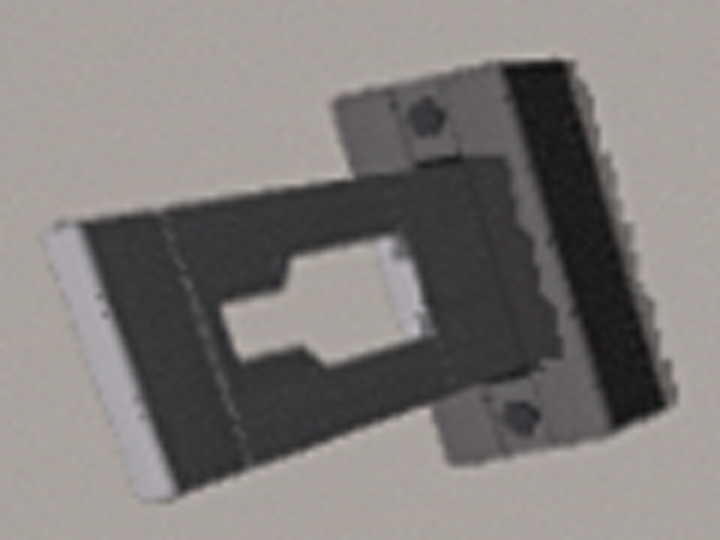

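View pics/w1h.png

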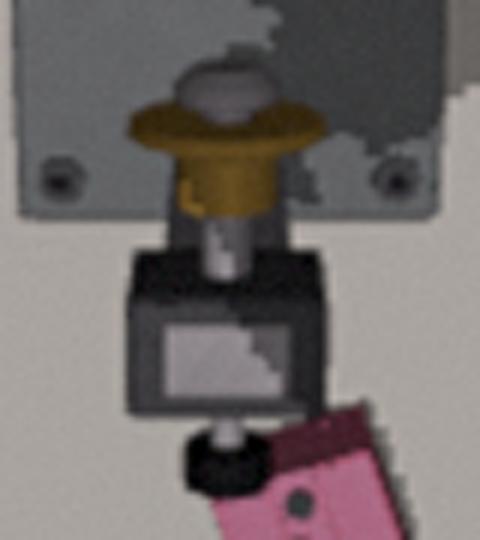

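```bash
python3 - <<'E'
from h import *
t=load("top0");s=load("scene0");w=load("w1")
T=lambda p:(t,crop(p,7,(250,175)));S=lambda p:(s,crop(p,5,(210,130)));W=lambda p:(w,crop(p,6,(280,165)))
print("collar c",tri([T((168,320)),S((178,157)),W((227,126))]))
print("head c",tri([T((165,345)),S((163,163)),W((226,95))]))
for k in [(T,S),(T,W),(S,W)]:
    d={T:(168,320),S:(178,157),W:(227,126)}
    print(tri([f(d[f]) for f in k])[0].round(4))
# lateral from w alone at z .174
for p in [(127,126),(327,126),(175,90),(278,90),(226,90),(227,250),(228,430)]: print(p,onz(*W(p),.174).round(4))
for p in [(105,320),(232,320),(168,320),(190,130),(165,345)]: print("T",p,onz(*T(p),.174).round(4))
# base corners in w
A=lambda p:onz(w,p,.01)
P=[A(p) for p in [(281.5,136.5),(354.5,136.5)]];print(np.round(P,4))
P=[onz(*W(p),.01) for p in [(15,215),(440,218)]];print(np.round(P,4))
E
```

```text
collar c (array([0.56601479, 0.15399025, 0.17656281]), [array([0.1, 0.4]), array([-0.1,  0.2]), array([0.2, 1. ])])
head c (array([0.55936426, 0.15435167, 0.17933036]), [array([0. , 0.3]), array([0.1, 0. ]), array([0.3, 0.4])])
[0.5667 0.1543 0.1762]
[0.5666 0.1543 0.1722]
[0.5652 0.1536 0.1775]
(127, 126) [0.5644 0.137  0.174 ]
(327, 126) [0.5668 0.1706 0.174 ]
(175, 90) [0.5588 0.1455 0.174 ]
(278, 90) [0.56   0.1628 0.174 ]
(226, 90) [0.5594 0.1541 0.174 ]
(227, 250) [0.5875 0.1522 0.174 ]
(228, 430) [0.6209 0.15   0.174 ]
T (105, 320) [0.5667 0.1714 0.174 ]
T (232, 320) [0.5672 0.1375 0.174 ]
T (168, 320) [0.5669 0.1546 0.174 ]
T (190, 130) [0.618  0.1502 0.174 ]
T (165, 345) [0.5602 0.1552 0.174 ]
[[0.5291 0.1032 0.01  ]
 [0.5367 0.2101 0.01  ]]
[[0.6267 0.094  0.01  ]
 [0.6354 0.2038 0.01  ]]
```

```bash
python3 - <<'E'
from h import *
w=load("w1");W=lambda p:(w,crop(p,6,(70,100)))
P=[onz(*W(p),.164) for p in [(45,232),(85,220),(175,497),(143,500)]];P=np.array(P);print(P.round(4))
d=P[2]-P[1];print(np.degrees(np.arctan2(d[1],d[0])),np.linalg.norm(d),P.mean(0).round(4))
P=np.array([onz(*W(p),.034) for p in [(335,98),(498,65),(612,430),(455,465)]]);print(P.round(4),P.mean(0).round(4))
for a,b in [(1,2),(0,3)]:
    d=P[b]-P[a];print(np.degrees(np.arctan2(d[1],d[0])),np.linalg.norm(d))
E
```

```text
[[ 0.4996 -0.0904  0.164 ]
 [ 0.4983 -0.0826  0.164 ]
 [ 0.5476 -0.0791  0.164 ]
 [ 0.5476 -0.0853  0.164 ]]
4.025396498706974 0.04942163207193626 [ 0.5233 -0.0844  0.164 ]
[[ 0.4812 -0.1096  0.034 ]
 [ 0.4773 -0.069   0.034 ]
 [ 0.5642 -0.0588  0.034 ]
 [ 0.5698 -0.0998  0.034 ]] [ 0.5231 -0.0843  0.034 ]
6.689272728615047 0.08748660063803844
6.291845204944052 0.08913079392022845
```

```bash
python3 - <<'E'
from h import *
delta([.523,-.0845,.25],5.5)
E
```

```text
rotvec rad(tool) [ 5.0000e-04  1.4015e+00 -4.0000e-04] units [ 9.000e-04  2.803e+00 -9.000e-04] | shift in now axes units [-0.0243  0.1063 -0.324 ] | in goal axes [ 0.3153  0.1063 -0.0786] dist 0.2564
```

Emit:
play_rows:
  steps:
    - [0, 0, 0, -0.005, 0, -0.065, 1]
    - [0, 0, 0, -0.005, 0, -0.065, 1]
    - [0, 0, 0, -0.005, 0, -0.065, 1]
    - [0, 0, 0, -0.005, 0, -0.065, 1]
    - [0, 0, 0, -0.004, 0, -0.064, 1]

```text
t: 2.7
eef_pos: [0.5239, -0.0854, 0.3302]
tcp_rot: [0.707, -0.706, 0.025, -0.026]
contact_force: [0.2, 0.5, 0.4]
finger_gap: 0.997
```

Emit:
play_rows:
  steps:
    - [0, 0.35, 0, 0, 0, 0, 1]
    - [0, 0.35, 0, 0, 0, 0, 1]
    - [0, 0.35, 0, 0, 0, 0, 1]
    - [0, 0.35, 0, 0, 0, 0, 1]
    - [0, 0.35, 0, 0, 0, 0, 1]

```text
t: 3.32
eef_pos: [0.5243, -0.0838, 0.33]
tcp_rot: [0.628, -0.628, 0.324, -0.324]
contact_force: [0.0, 0.3, 0.2]
finger_gap: 1.004
```

Emit:
play_rows:
  steps:
    - [0, 0.35, 0, 0, 0.02, 0, 1]
    - [0, 0.35, 0, 0, 0.02, 0, 1]
    - [0, 0.35, 0, 0, 0.02, 0, 1]
    - [0, 0, 0, 0, 0.02, 0, 1]
    - [0, 0, 0, 0, 0, 0, 1]

```text
t: 3.95
eef_pos: [0.5239, -0.0842, 0.2691]
tcp_rot: [-0.525, 0.526, -0.474, 0.473]
contact_force: [-0.2, -0.5, -0.5]
finger_gap: 1.002
```

```bash
python3 - <<'E'
from h import *
get("wrist","w2");s,p,R=tool();print(s["t"],p,np.round(s["qpos"],2),R.round(3))
c=load("w2");a=cv2.imread("pics/w2.png");cv2.imwrite("pics/w2c.png",cv2.resize(a[100:330,200:440],None,fx=3,fy=2.6 if 0 else 3,interpolation=2)[:600])
delta([.523,-.0845,.25],5.5)
E
```

```text
4.0 [ 0.52426389 -0.08452202  0.26984249] [-0.59  0.15  0.71  1.89 -0.11  1.14  0.27] [[ 0.104 -0.001  0.995]
 [-0.995 -0.     0.104]
 [ 0.    -1.    -0.001]]
rotvec rad(tool) [0.0007 0.0078 0.0001] units [0.0013 0.0155 0.0002] | shift in now axes units [-0.0002  0.0265 -0.0017] | in goal axes [-0.0002  0.0265 -0.0017] dist 0.0199
```

View pics/w2.png

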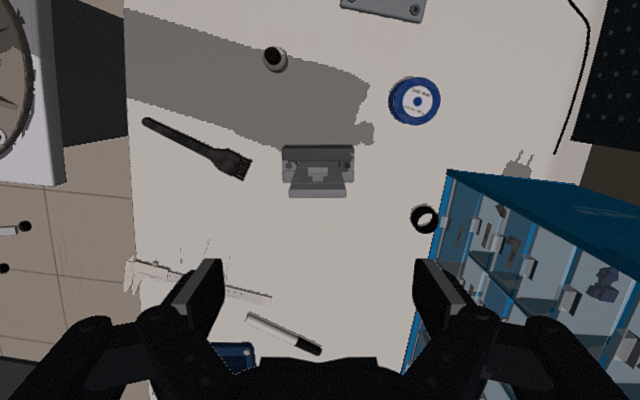

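```bash
python3 - <<'E'
from h import *
a=cv2.imread("pics/w2.png");cv2.imwrite("pics/w2c.png",cv2.resize(a[135:210,270:365],None,fx=7,fy=7,interpolation=2))
E
```

```text
(no output)
```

View pics/w2c.png

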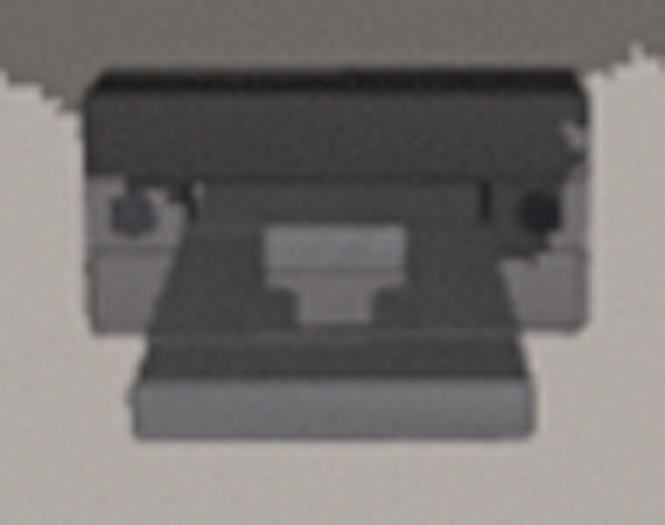

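```bash
python3 - <<'E'
from h import *
w=load("w2");W=lambda p:(w,crop(p,7,(270,135)))
P=np.array([onz(*W(p),.164) for p in [(138,380),(530,380),(532,437),(136,437)]]);print(P.round(4),P.mean(0))
d=P[2]-P[3];print(np.degrees(np.arctan2(d[1],d[0])),np.linalg.norm(d)); d=P[1]-P[0];print(np.degrees(np.arctan2(d[1],d[0])),np.linalg.norm(d))
delta([*P.mean(0)[:2],.128],5.5)
E
```

```text
[[ 0.4993 -0.0838  0.164 ]
 [ 0.5468 -0.0788  0.164 ]
 [ 0.548  -0.086   0.164 ]
 [ 0.4996 -0.0911  0.164 ]] [ 0.52344317 -0.08494872  0.164     ]
6.003518629523004 0.048672868450913925
6.001806761854669 0.0478187559036009
rotvec rad(tool) [0.0007 0.0078 0.0001] units [0.0013 0.0155 0.0002] | shift in now axes units [ 0.0004  0.1891 -0.001 ] | in goal axes [ 0.0005  0.1891 -0.0011] dist 0.1418
```

Emit:
play_rows:
  steps:
    - [0, 0, 0, 0, 0.06, -0.001, 1]
    - [0, 0, 0, 0, 0.06, 0, 1]
    - [0, 0, 0, 0, 0.05, 0, 1]
    - [0, 0, 0, 0, 0.019, 0, 1]
    - [0, 0, 0, 0, 0, 0, 1]

```text
t: 4.62
eef_pos: [0.5238, -0.0851, 0.1285]
tcp_rot: [-0.525, 0.525, -0.474, 0.474]
contact_force: [-0.5, -0.1, 0.7]
finger_gap: 0.999
```

Emit:
play_rows:
  steps:
    - [0, 0, 0, 0, 0, 0, -1]
    - [0, 0, 0, 0, 0, 0, -1]
    - [0, 0, 0, 0, 0, 0, -1]
    - [0, 0, 0, 0, 0, 0, -1]
    - [0, 0, 0, 0, 0, 0, -1]

```text
t: 5.25
eef_pos: [0.5246, -0.0851, 0.1297]
tcp_rot: [0.525, -0.524, 0.474, -0.475]
contact_force: [-1.6, -0.1, 15.2]
finger_gap: 0.559
```

```bash
python3 - <<'E'
from h import *
get("wrist","w3");s,p,R=tool();print(s["t"],p,np.round(s["qpos"],2),s["contact_force"],s["ft_torque"],s["finger_gap"])
E
```

```text
5.3 [ 0.52459759 -0.08510527  0.12972335] [-0.5   0.34  0.66  2.04 -0.27  0.85  0.41] [-3.33500125  0.19820308 14.3581572 ] [-0.04786032  0.79456579  0.02075432] 0.5588135539964881
```

View pics/w3.png

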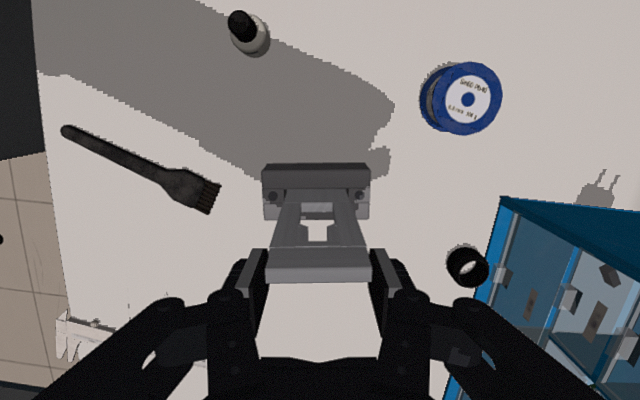

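Emit:
play_rows:
  steps:
    - [0, 0, 0, 0, -0.01, 0, -1]
    - [0, 0, 0, 0, -0.02, 0, -1]
    - [0, 0, 0, 0, -0.03, 0, -1]
    - [0, 0, 0, 0, -0.04, 0, -1]
    - [0, 0, 0, 0, -0.04, 0, -1]

```text
t: 5.92
eef_pos: [0.5235, -0.0851, 0.2351]
tcp_rot: [0.525, -0.524, 0.474, -0.474]
contact_force: [-0.1, 0.6, -2.6]
finger_gap: 0.557
```

```bash
python3 - <<'E'
from h import *
get("wrist","w4");get("scene","s4");s,p,R=tool();print(s["t"],p,s["contact_force"],s["ft_torque"],s["finger_gap"],R[:,2])
a=cv2.imread("pics/s4.png");cv2.imwrite("pics/s4c.png",cv2.resize(a[150:330,260:420],None,fx=3.3,fy=3.3,interpolation=2))
E
```

```text
6.025 [ 0.52511548 -0.0853128   0.2368325 ] [ 0.50823339 -0.59352375 -1.82400659] [-0.03725998 -0.05386236 -0.02748997] 0.5613080727852244 [0.99492474 0.10050117 0.00492702]
```

View pics/w4.png

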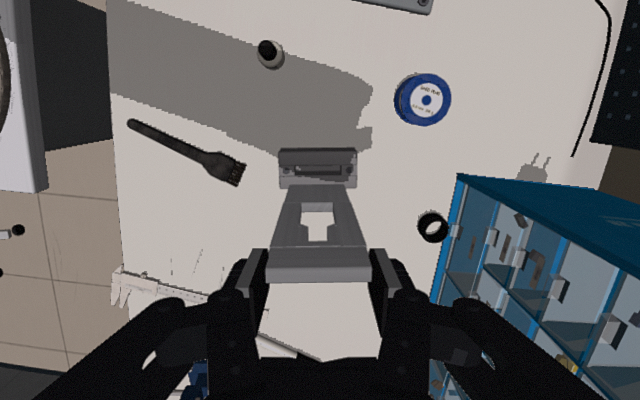

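View pics/s4c.png

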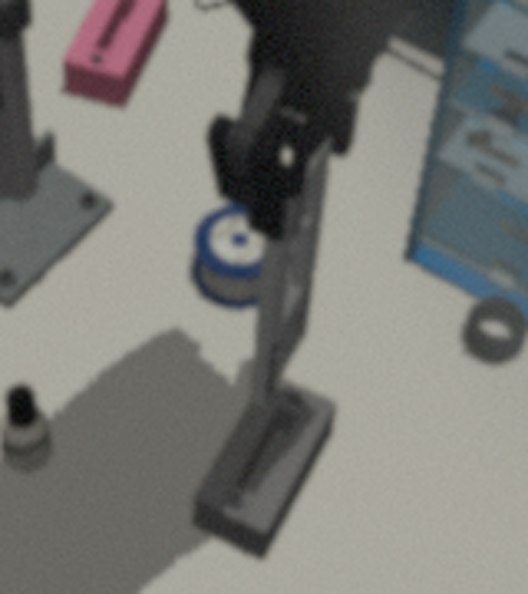

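```bash
python3 - <<'E'
from h import *
a=cv2.imread("pics/w4.png");cv2.imwrite("pics/w4c.png",cv2.resize(a[170:300,250:390],None,fx=5,fy=4.5 if 0 else 5,interpolation=2)[:600])
E
```

```text
(no output)
```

View pics/w4c.png

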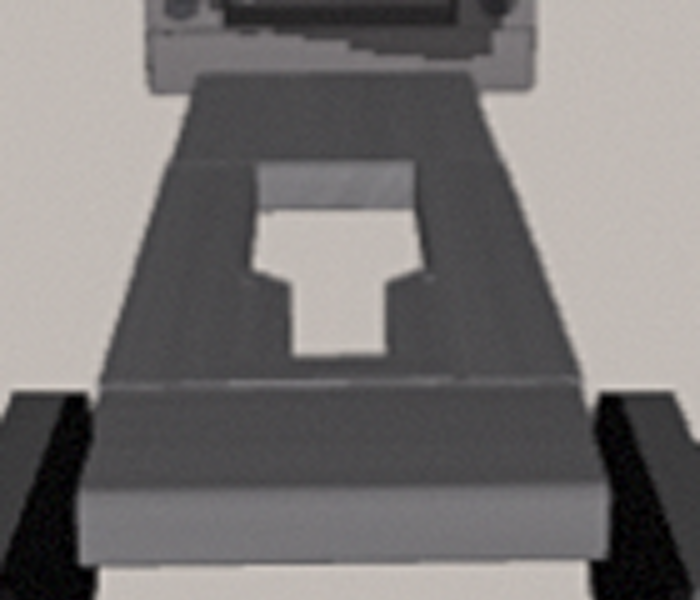

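```bash
python3 - <<'E'
from h import *
from scipy.optimize import least_squares
w=load("w4")
# plate frame mm: x,y,z ; image right = tool z = plate -y
pts=[((4,25,78),(80,488)),((4,-25,78),(610,486)),((-4,25,78),(82,563)),((-4,-25,78),(606,558)),
((4,5.5,48),(292,355)),((4,-5.5,48),(387,354)),((4,5.5,27),(290,285)),((4,-5.5,27),(386,281)),((4,11.5,-21),(257,160)),((4,-11.5,-21),(415,160)),((4,25,-78),(195,72)),((4,-25,-78),(470,72))]
X=np.array([p[0] for p in pts])/1e3;U=np.array([crop(p[1],5,(250,170)) for p in pts])
# tool frame at picture: cam pose relative known const from w1 calib
from station import bot
w0=load("wrist0")
s,p,R=tool()
Rct=(w0["R"]@np.array(__import__('scipy').spatial.transform.Rotation.from_quat([0.7017,-0.0859,0.0859,-0.7012]).as_matrix()))
# use cam axes in tool measured: 
A=np.array([[0,.9558,.294],[0,-.294,.9558],[1,0,0]]);oc=np.array([-.0743,-.1633,-.001])
c=dict(w);c["R"]=A.T;c["t"]=-A.T@oc
B=np.column_stack([[-1,0,0],[0,0,-1],[0,-1,0]]).astype(float) # plate axes in tool
f=lambda q:(proj(c,(X@(B.T))@Rn.from_rotvec(q[:3]).as_matrix().T+q[3:])-U).ravel()
r=least_squares(f,np.r_[0,0,0,0,.044,0],loss="soft_l1");print("rotdeg tool",np.degrees(r.x[:3]).round(2),"plate centre in tool mm",(r.x[3:]*1e3).round(2));print(r.fun.reshape(-1,2).round(1).tolist())
E
```

```text
rotdeg tool [-0.76 -0.    0.62] plate centre in tool mm [ 2.72 50.96 -1.85]
[[-0.5, 0.1], [0.1, -0.2], [0.0, -0.0], [-0.0, 0.2], [-0.1, -0.2], [0.6, -0.1], [0.8, -0.4], [-0.6, 0.3], [0.5, 0.8], [-0.8, 0.7], [0.5, -0.4], [-0.5, -0.6]]
```

```bash
python3 - <<'E'
from h import *
a=cv2.imread("pics/w3.png");cv2.imwrite("pics/w3c.png",cv2.resize(a[170:300,250:390],None,fx=5,fy=5,interpolation=2)[:600])
c=get("top","t4");a=cv2.imread("pics/t4.png");cv2.imwrite("pics/t4c.png",cv2.resize(a[180:300,340:460],None,fx=5,fy=5,interpolation=2))
a=cv2.imread("pics/s4.png");cv2.imwrite("pics/s4d.png",cv2.resize(a[180:280,320:380],None,fx=6,fy=6,interpolation=2))
E
```

```text
(no output)
```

View pics/w3c.png

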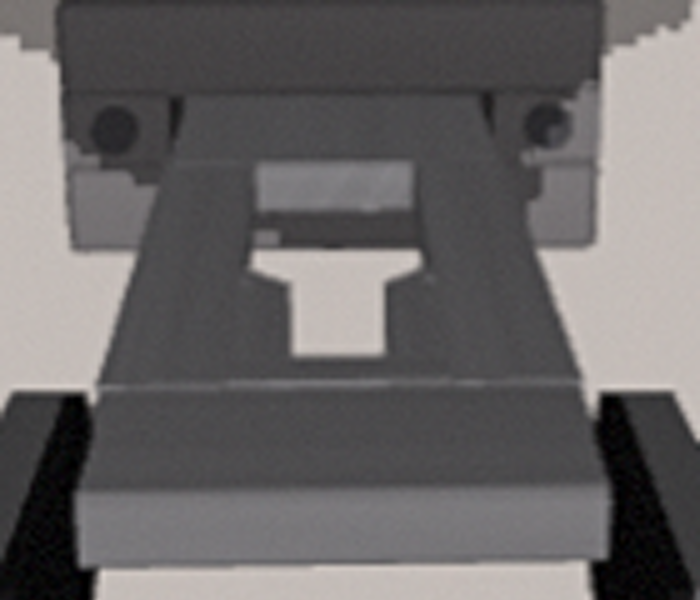

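View pics/s4d.png

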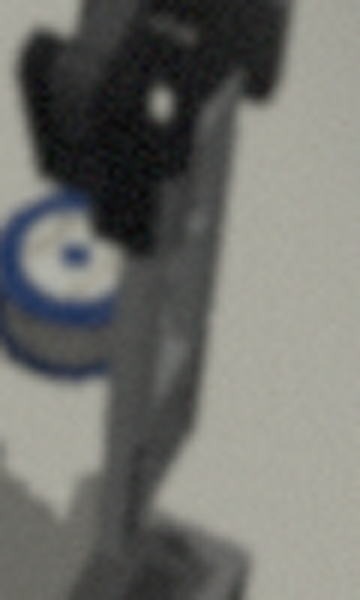

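View pics/t4c.png

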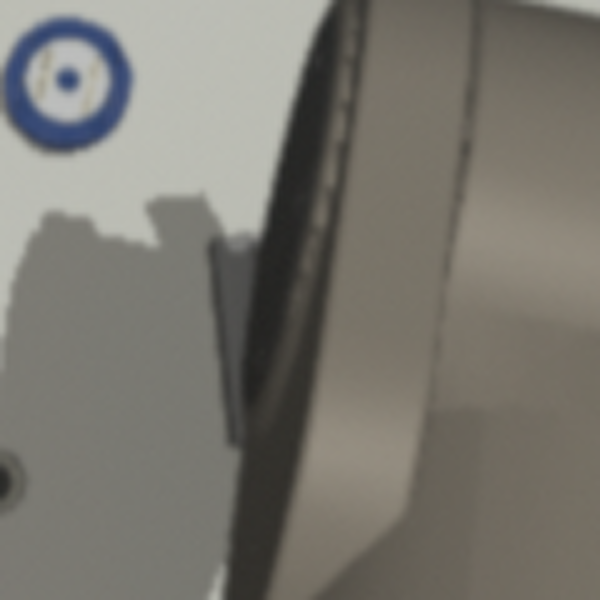

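```bash
python3 - <<'E'
from h import *
s=load("s4")
a=np.radians(5.8);u=np.array([np.cos(a),np.sin(a),0]);c0=np.array([.5245,-.0853,0])
n=np.array([np.sin(a),-np.cos(a),0])
for z in [.108,.115,.120]:
    for k in (-.025,.025):
        P=c0+u*k+n*.004+[0,0,z]; q=proj(s,P)[0]; print(z,k,((q-[320,180]+.5)*6-.5).round(0))
for z in [.263,.271]:
    P=c0+u*.025+n*.004+[0,0,z]; q=proj(s,P)[0]; print("top",z,((q-[320,180]+.5)*6-.5).round(0))
E
```

```text
0.108 -0.025 [115. 581.]
0.108 0.025 [195. 445.]
0.115 -0.025 [117. 568.]
0.115 0.025 [197. 432.]
0.12 -0.025 [118. 559.]
0.12 0.025 [198. 422.]
top 0.263 [241.  99.]
top 0.271 [244.  78.]
```

Emit:
play_rows:
  steps:
    - [0, 0.349, 0, 0, 0, 0, -1]
    - [0, 0.349, 0, 0, 0, 0, -1]
    - [0, 0.349, 0, 0, 0, 0, -1]
    - [0, 0.349, 0, 0, 0, 0, -1]
    - [0, 0.349, 0, 0, 0, 0, -1]

```text
t: 6.7
eef_pos: [0.5231, -0.0849, 0.2327]
tcp_rot: [0.273, -0.274, 0.652, -0.652]
contact_force: [-0.7, -0.1, -2.2]
finger_gap: 0.561
```

Emit:
play_rows:
  steps:
    - [0, 0.349, 0, 0, 0, 0, -1]
    - [0, 0.349, 0, 0, 0, 0, -1]
    - [0, 0.349, 0, 0, 0, 0, -1]
    - [0, 0.349, 0, 0, 0, 0, -1]
    - [0, 0.349, 0, 0, 0, 0, -1]

```text
t: 7.32
eef_pos: [0.5231, -0.0848, 0.2328]
tcp_rot: [0.028, -0.028, -0.707, 0.707]
contact_force: [-0.2, 0.2, -2.2]
finger_gap: 0.559
```

```bash
python3 - <<'E'
from h import *
s,p,R=tool();print(s["t"],p,R.round(4).tolist(),np.round(s["qpos"],2),s["contact_force"])
delta([.52,.158,.2177],-94.2)
E
```

```text
7.325 [ 0.52312531 -0.08484843  0.23275752] [[-0.9969, -0.001, -0.079], [0.079, -0.0001, -0.9969], [0.001, -1.0, 0.0002]] [-0.84  0.27  1.06  1.94 -0.27  1.08 -1.32] [-0.1500143   0.21728151 -2.16261288]
rotvec rad(tool) [-0.0002 -0.0057  0.001 ] units [-0.0003 -0.0115  0.0019] | shift in now axes units [ 0.0297  0.0201 -0.3225] | in goal axes [ 0.0279  0.0201 -0.3226] dist 0.2433
```

Emit:
play_rows:
  steps:
    - [0, -0.011, 0, 0.006, 0, -0.065, -1]
    - [0, 0, 0, 0.006, 0, -0.065, -1]
    - [0, 0, 0, 0.006, 0.005, -0.065, -1]
    - [0, 0, 0, 0.005, 0.007, -0.065, -1]
    - [0, 0, 0, 0.005, 0.008, -0.062, -1]

```text
t: 7.95
eef_pos: [0.5187, 0.1592, 0.2177]
tcp_rot: [0.024, -0.024, -0.707, 0.707]
contact_force: [1.5, 0.0, -2.2]
finger_gap: 0.559
```

Emit:
play_rows:
  steps:
    - [0, 0, 0, 0, 0, 0, -1]
    - [0, 0, 0, 0, 0, 0, -1]

```text
t: 8.2
eef_pos: [0.519, 0.1568, 0.2179]
tcp_rot: [0.024, -0.024, -0.706, 0.707]
contact_force: [-0.4, -0.8, -1.7]
finger_gap: 0.557
```

```bash
python3 - <<'E'
from h import *
get("wrist","w5");get("scene","s5");get("top","t5");s,p,R=tool();print(s["t"],p,np.round(s["qpos"],2),s["contact_force"],R[:,2])
a=cv2.imread("pics/s5.png");cv2.imwrite("pics/s5c.png",cv2.resize(a[110:260,190:330],None,fx=4,fy=4,interpolation=2))
a=cv2.imread("pics/w5.png");cv2.imwrite("pics/w5c.png",cv2.resize(a[150:300,230:410],None,fx=4,fy=4,interpolation=2))
a=cv2.imread("pics/t5.png");cv2.imwrite("pics/t5c.png",cv2.resize(a[150:270,230:350],None,fx=5,fy=5,interpolation=2))
E
```

```text
8.35 [0.51938037 0.1562541  0.21830309] [-1.22  0.31  1.    1.94 -0.3   1.06 -1.74] [ 0.61422465 -1.27165292 -1.51848856] [-6.94006543e-02 -9.97588863e-01 -9.57100415e-05]
```

View pics/w5c.png

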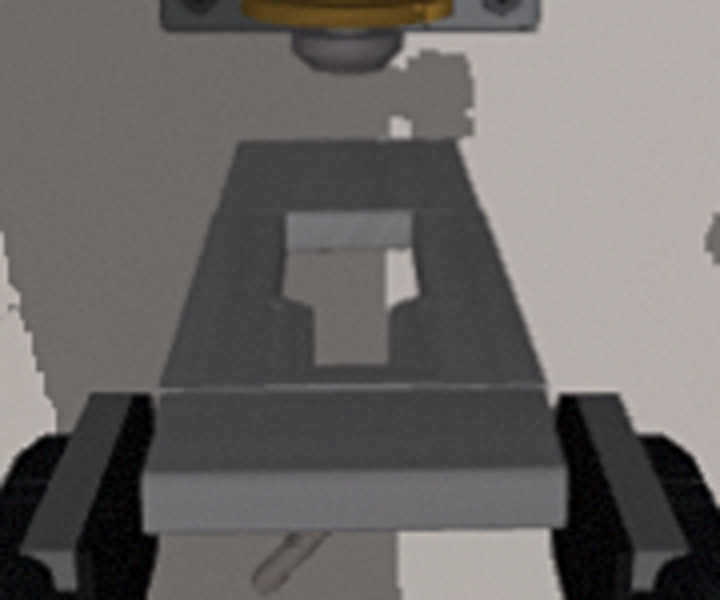

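View pics/s5c.png

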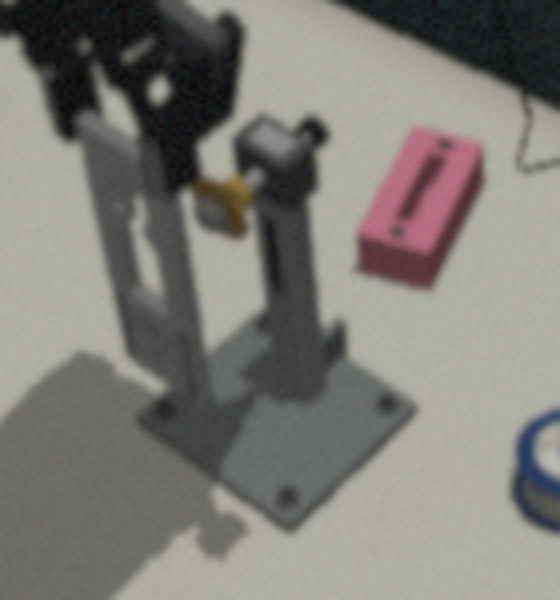

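View pics/t5c.png

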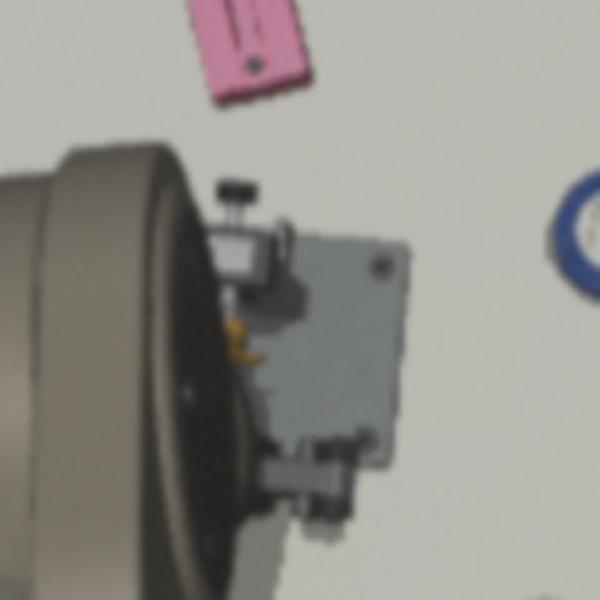

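Emit:
play_rows:
  steps:
    - [0, 0, 0, -0.016, 0, -0.0005, -1]
    - [0, 0, 0, -0.016, 0, 0, -1]
    - [0, 0, 0, -0.016, 0, 0, -1]
    - [0, 0, 0, 0, 0, 0, -1]

```text
t: 8.85
eef_pos: [0.5563, 0.1547, 0.218]
tcp_rot: [0.024, -0.024, -0.706, 0.707]
contact_force: [0.1, -0.6, -1.5]
finger_gap: 0.559
```

```bash
cat > look.py <<'E'
from h import *
import sys
k=sys.argv[1]
get("wrist","w"+k);get("scene","s"+k);s,p,R=tool();print(s["t"],p.round(4),"F",s["contact_force"].round(1),"T",s["ft_torque"].round(2),"z",R[:,2].round(4),"y",R[:,1].round(4))
a=cv2.imread(f"pics/s{k}.png")[110:240,200:300];b=cv2.imread(f"pics/w{k}.png")[160:290,250:390]
cv2.imwrite(f"pics/c{k}.png",np.hstack([cv2.resize(a,(385,500),interpolation=2),cv2.resize(b,(415,385),interpolation=2) if 0 else cv2.copyMakeBorder(cv2.resize(b,(415,385),interpolation=2),0,115,0,0,0)]))
E
python3 look.py 6
```

```text
8.95 [0.5552 0.155  0.218 ] F [-0.5 -0.4 -1.5] T [-0.02  0.   -0.03] z [-6.840e-02 -9.977e-01  7.000e-04] y [-4.e-04 -6.e-04 -1.e+00]
```

View pics/c6.png

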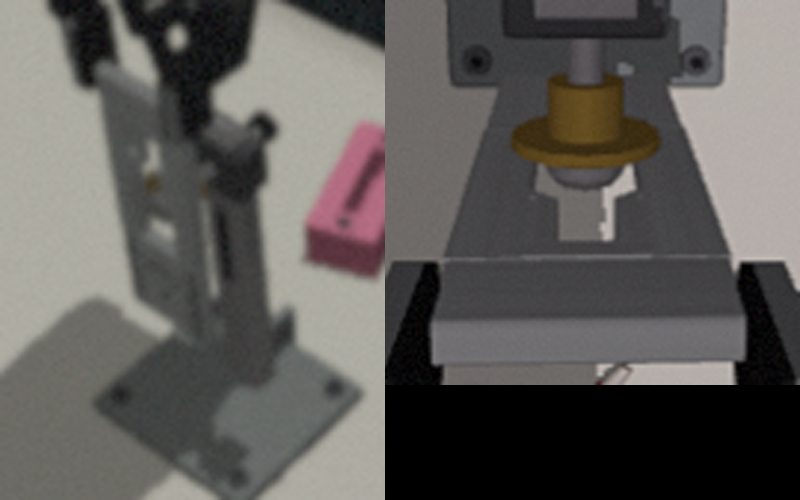

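```bash
python3 - <<'E'
from h import *
a=cv2.imread("pics/s6.png");cv2.imwrite("pics/s6d.png",cv2.resize(a[120:205,215:275],None,fx=7,fy=7,interpolation=2))
a=cv2.imread("pics/w6.png");cv2.imwrite("pics/w6d.png",cv2.resize(a[185:250,280:360],None,fx=8,fy=8,interpolation=2))
E
```

```text
(no output)
```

View pics/s6d.png

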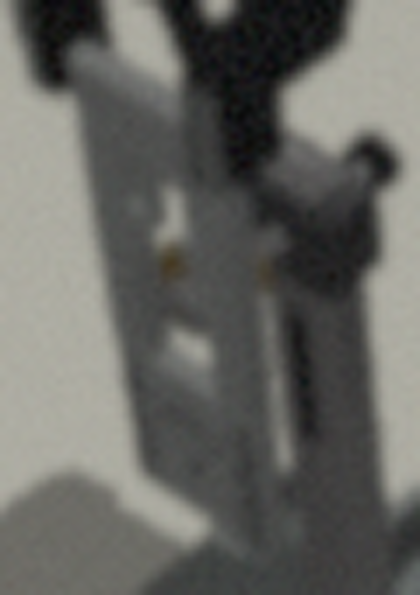

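View pics/w6d.png

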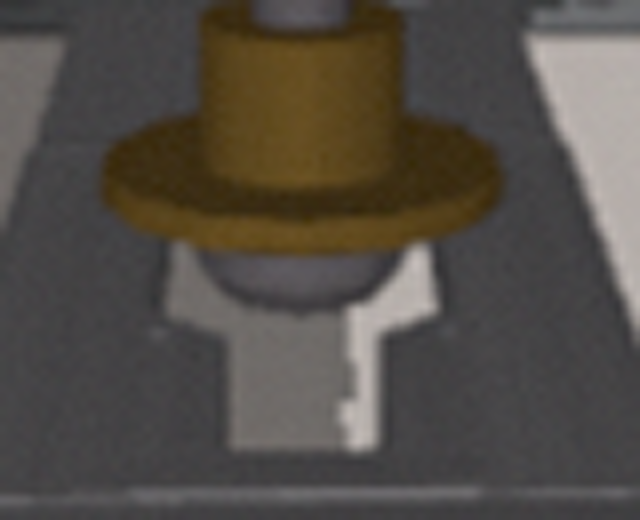

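Emit:
play_rows:
  steps:
    - [0, 0, 0, -0.004, 0, 0, -1]
    - [0, 0, 0, -0.004, 0, 0, -1]
    - [0, 0, 0, 0, 0, 0, -1]

```text
t: 9.32
eef_pos: [0.5612, 0.1551, 0.2182]
tcp_rot: [-0.024, 0.024, 0.707, -0.707]
contact_force: [-2.8, 0.1, -0.3]
finger_gap: 0.556
```

Emit:
play_rows:
  steps:
    - [0, 0, 0, -0.002, 0, 0, -1]
    - [0, 0, 0, -0.002, 0, 0, -1]
    - [0, 0, 0, 0, 0, 0, -1]

```text
t: 9.7
eef_pos: [0.5641, 0.1548, 0.2181]
tcp_rot: [0.024, -0.024, -0.707, 0.707]
contact_force: [-3.5, 0.7, 0.3]
finger_gap: 0.558
```

```bash
python3 look.py 7
```

```text
9.8 [0.5641 0.1549 0.2181] F [-4.1  0.5 -2.1] T [ 0.26  0.89 -0.04] z [-0.0676 -0.9977  0.    ] y [-3.e-04  0.e+00 -1.e+00]
```

View pics/c7.png

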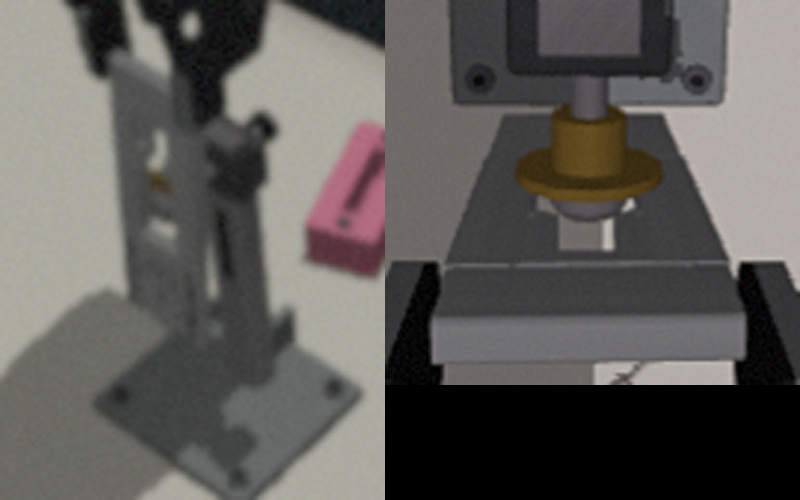

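Emit:
play_rows:
  steps:
    - [0, 0, 0, 0.012, 0, 0, -1]
    - [0, 0, 0, 0.018, 0, 0, -1]
    - [0, 0, 0, 0.02, 0, 0, -1]
    - [0, 0, 0, 0.02, 0, 0, -1]
    - [0, 0, 0, 0, -0.005, 0.03, -1]

```text
t: 10.42
eef_pos: [0.5088, 0.1371, 0.2217]
tcp_rot: [-0.023, 0.022, 0.707, -0.707]
contact_force: [0.9, 0.2, -1.9]
finger_gap: 0.554
```

Emit:
play_rows:
  steps:
    - [0, 0, 0, 0, -0.005, 0.06, -1]
    - [0, 0, 0, 0, -0.01, 0.06, -1]
    - [0, 0, 0, 0, 0, 0.06, -1]
    - [0, 0, 0, 0, 0, 0.06, -1]
    - [0, 0, 0, 0, 0, 0.05, -1]

```text
t: 11.05
eef_pos: [0.4948, -0.0835, 0.2335]
tcp_rot: [-0.024, 0.025, 0.707, -0.706]
contact_force: [0.3, -0.0, -2.0]
finger_gap: 0.557
```

Emit:
play_rows:
  steps:
    - [0, -0.349, 0, 0, 0, 0, -1]
    - [0, -0.349, 0, 0, 0, 0, -1]
    - [0, -0.349, 0, 0, 0, 0, -1]
    - [0, -0.349, 0, 0, 0, 0, -1]
    - [0, -0.349, 0, 0, 0, 0, -1]

```text
t: 11.68
eef_pos: [0.4951, -0.082, 0.2334]
tcp_rot: [-0.279, 0.278, -0.65, 0.65]
contact_force: [-0.6, 0.7, -1.4]
finger_gap: 0.553
```

Emit:
play_rows:
  steps:
    - [0, -0.349, 0, 0, 0, 0, -1]
    - [0, -0.349, 0, 0, 0, 0, -1]
    - [0, -0.349, 0, 0, 0, 0, -1]
    - [0, -0.349, 0, 0, 0, 0, -1]
    - [0, -0.34, 0, 0, 0, 0, -1]

```text
t: 12.3
eef_pos: [0.4951, -0.082, 0.2334]
tcp_rot: [0.526, -0.526, 0.472, -0.473]
contact_force: [-0.8, -0.8, -2.8]
finger_gap: 0.557
```

```bash
python3 - <<'E'
from h import *
get("wrist","w8");get("scene","s8");s,p,R=tool();print(s["t"],p.round(4),R[:,2].round(4),s["contact_force"])
delta([.5245,-.0852,.2345],5.9)
a=cv2.imread("pics/w8.png");cv2.imwrite("pics/w8c.png",cv2.resize(a[150:300,240:400],None,fx=4.5,fy=4,interpolation=2) if 0 else cv2.resize(a[150:300,240:400],None,fx=4,fy=4,interpolation=2))
E
```

```text
12.4 [ 0.4952 -0.0819  0.2334] [9.946e-01 1.036e-01 6.000e-04] [-0.49126379 -0.16621829 -1.49241453]
rotvec rad(tool) [-0.0006  0.0008 -0.0002] units [-0.0013  0.0016 -0.0003] | shift in now axes units [ 0.0084 -0.0014  0.0384] | in goal axes [ 0.0084 -0.0014  0.0384] dist 0.0295
```

View pics/w8c.png

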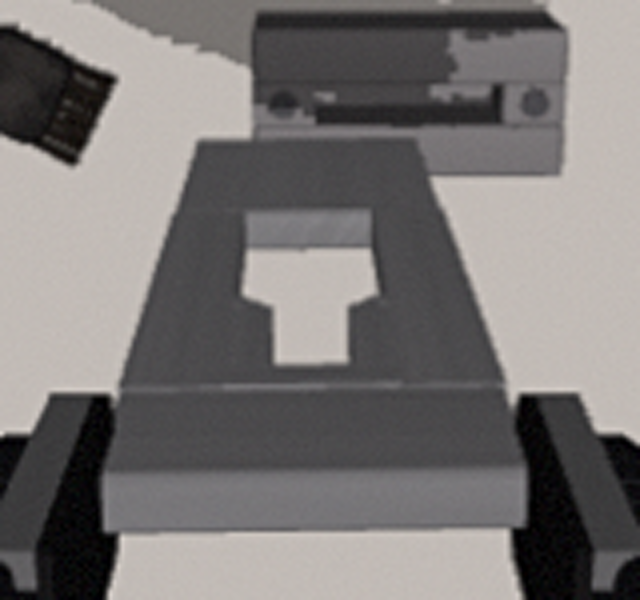

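Emit:
play_rows:
  steps:
    - [0, 0.001, 0, 0.0084, 0, 0.0384, -1]
    - [0, 0, 0, 0, 0.03, 0, -1]
    - [0, 0, 0, 0, 0.03, 0, -1]
    - [0, 0, 0, 0, 0.028, 0, -1]
    - [0, 0, 0, 0, 0, 0, -1]

```text
t: 13.02
eef_pos: [0.5238, -0.0849, 0.1664]
tcp_rot: [-0.523, 0.524, -0.475, 0.475]
contact_force: [0.2, -0.5, -1.2]
finger_gap: 0.552
```

```bash
python3 - <<'E'
from h import *
get("wrist","w9");get("scene","s9");s,p,R=tool();print(s["t"],p.round(4),R[:,2].round(4),s["contact_force"])
delta([.5245,-.0852,.1300],5.9)
a=cv2.imread("pics/w9.png");b=cv2.imread("pics/s9.png");cv2.imwrite("pics/c9.png",np.hstack([cv2.resize(a[160:280,260:380],None,fx=4,fy=4,interpolation=2),cv2.resize(b[245:325,310:365],(320,480),interpolation=2)]))
E
```

```text
13.125 [ 0.525  -0.0849  0.1679] [9.951e-01 9.870e-02 5.000e-04] [ 0.43106474 -0.14676622 -1.40516976]
rotvec rad(tool) [-0.0005 -0.0041  0.0003] units [-0.0009 -0.0082  0.0007] | shift in now axes units [ 0.0003  0.0506 -0.0007] | in goal axes [ 0.0004  0.0506 -0.0007] dist 0.0379
```

View pics/c9.png

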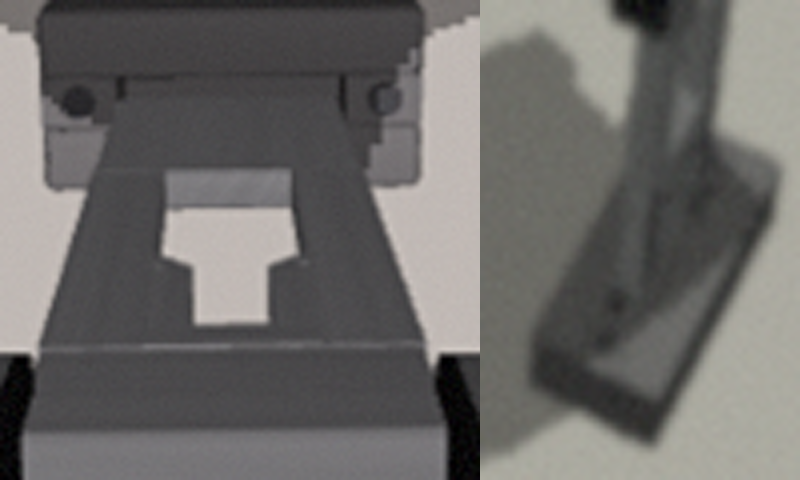

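Emit:
play_rows:
  steps:
    - [0, 0, 0, 0, 0.01, 0, -1]
    - [0, 0, 0, 0, 0.009, 0, -1]
    - [0, 0, 0, 0, 0, 0, -1]

```text
t: 13.5
eef_pos: [0.5246, -0.0845, 0.1525]
tcp_rot: [-0.524, 0.525, -0.474, 0.474]
contact_force: [0.2, 0.7, -1.8]
finger_gap: 0.554
```

Emit:
play_rows:
  steps:
    - [0, 0, 0, 0, 0.01, 0, -1]
    - [0, 0, 0, 0, 0.01, 0, -1]
    - [0, 0, 0, 0, 0, 0, -1]

```text
t: 13.88
eef_pos: [0.5244, -0.0845, 0.1373]
tcp_rot: [-0.524, 0.525, -0.474, 0.474]
contact_force: [-0.2, -0.5, -1.7]
finger_gap: 0.559
```

Emit:
play_rows:
  steps:
    - [0, 0, 0, 0, 0.008, 0, -1]
    - [0, 0, 0, 0, 0, 0, -1]
    - [0, 0, 0, 0, 0, 0, 1]
    - [0, 0, 0, 0, 0, 0, 1]
    - [0, 0, 0, 0, 0, 0, 1]

```text
t: 14.5
eef_pos: [0.525, -0.0844, 0.1321]
tcp_rot: [0.525, -0.525, 0.474, -0.474]
contact_force: [0.1, 0.3, 1.0]
finger_gap: 0.998
```

```bash
python3 - <<'E'
from h import *
get("wrist","w10");s,p,R=tool();print(s["t"],p.round(4),R[:,2].round(4),s["contact_force"],s["finger_gap"])
delta([.5245,-.085,.1040],5.9)
E
```

```text
14.55 [ 0.525  -0.0845  0.1321] [9.949e-01 1.013e-01 3.000e-04] [-0.05135998  0.50665923 -0.06366291] 1.0009159497216287
rotvec rad(tool) [-0.0003 -0.0015  0.    ] units [-0.0005 -0.003   0.    ] | shift in now axes units [ 0.0006  0.0375 -0.0007] | in goal axes [ 0.0006  0.0375 -0.0007] dist 0.0281
```

View pics/w10.png

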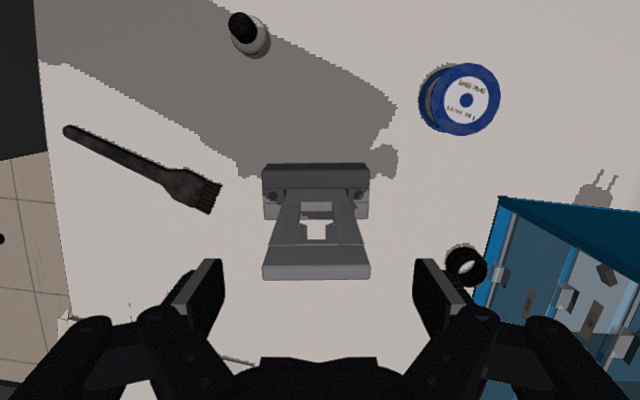

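Emit:
play_rows:
  steps:
    - [0, 0, 0, 0.0005, 0.019, 0, 1]
    - [0, 0, 0, 0, 0.019, 0, 1]
    - [0, 0, 0, 0, 0, 0, 1]

```text
t: 14.92
eef_pos: [0.5239, -0.0849, 0.1019]
tcp_rot: [-0.524, 0.525, -0.475, 0.474]
contact_force: [0.2, 0.7, -0.2]
finger_gap: 0.997
```

Emit:
play_rows:
  steps:
    - [0, 0, 0, 0, 0, 0, -1]
    - [0, 0, 0, 0, 0, 0, -1]
    - [0, 0, 0, 0, 0, 0, -1]
    - [0, 0, 0, 0, 0, 0, -1]

```text
t: 15.42
eef_pos: [0.525, -0.0849, 0.1039]
tcp_rot: [0.525, -0.525, 0.474, -0.474]
contact_force: [-2.6, -0.3, 5.4]
finger_gap: 0.573
```

```bash
python3 - <<'E'
from h import *
get("wrist","w11");s,p,R=tool();print(s["t"],p.round(4),R[:,2].round(4),s["contact_force"],s["finger_gap"])
E
```

```text
15.475 [ 0.525  -0.0849  0.104 ] [9.949e-01 1.012e-01 5.000e-04] [-1.48793183 -0.02870613  5.2597796 ] 0.5735058285138332
```

View pics/w11.png

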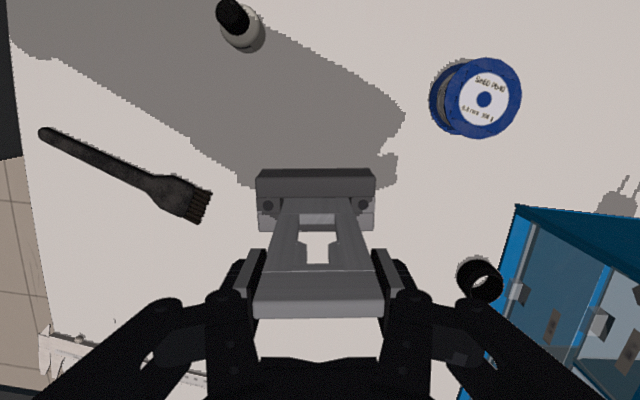

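Emit:
play_rows:
  steps:
    - [0, 0, 0, 0, -0.01, 0, -1]
    - [0, 0, 0, 0, -0.03, 0, -1]
    - [0, 0, 0, 0, -0.04, 0, -1]
    - [0, 0, 0, 0, -0.04, 0, -1]
    - [0, 0, 0, 0, -0.025, 0, -1]

```text
t: 16.1
eef_pos: [0.5253, -0.085, 0.2141]
tcp_rot: [0.525, -0.524, 0.474, -0.474]
contact_force: [0.4, -0.4, -2.1]
finger_gap: 0.579
```

Emit:
play_rows:
  steps:
    - [0, 0.349, 0, 0, 0, 0, -1]
    - [0, 0.349, 0, 0, 0, 0, -1]
    - [0, 0.349, 0, 0, 0, 0, -1]
    - [0, 0.349, 0, 0, 0, 0, -1]
    - [0, 0.349, 0, 0, 0, 0, -1]

```text
t: 16.73
eef_pos: [0.5249, -0.0848, 0.2127]
tcp_rot: [0.274, -0.273, 0.652, -0.652]
contact_force: [-0.1, 0.2, -1.4]
finger_gap: 0.576
```

Emit:
play_rows:
  steps:
    - [0, 0.349, 0, 0, 0, 0, -1]
    - [0, 0.349, 0, 0, 0, 0, -1]
    - [0, 0.349, 0, 0, 0, 0, -1]
    - [0, 0.349, 0, 0, 0, 0, -1]
    - [0, 0.343, 0, 0, 0, 0, -1]

```text
t: 17.35
eef_pos: [0.5249, -0.0847, 0.2127]
tcp_rot: [-0.026, 0.027, 0.707, -0.706]
contact_force: [0.2, -0.6, -2.5]
finger_gap: 0.571
```

```bash
python3 - <<'E'
from h import *
s,p,R=tool();print(s["t"],p.round(4),R[:,2].round(4),s["contact_force"],s["finger_gap"])
delta([.519,.157,.179],-94.1)
E
```

```text
17.35 [ 0.5249 -0.0847  0.2127] [-7.520e-02 -9.972e-01 -6.000e-04] [ 0.17424313 -0.56062467 -2.5425529 ] 0.5707209818772381
rotvec rad(tool) [ 0.0006 -0.0038 -0.0003] units [ 0.0012 -0.0075 -0.0007] | shift in now axes units [ 0.0321  0.0451 -0.3207] | in goal axes [ 0.0309  0.0449 -0.3209] dist 0.2441
```

Emit:
play_rows:
  steps:
    - [0, -0.007, 0, 0.007, 0, -0.065, -1]
    - [0, 0, 0, 0.006, 0, -0.065, -1]
    - [0, 0, 0, 0.006, 0.01, -0.065, -1]
    - [0, 0, 0, 0.006, 0.015, -0.065, -1]
    - [0, 0, 0, 0.006, 0.02, -0.061, -1]

```text
t: 17.98
eef_pos: [0.5177, 0.1592, 0.1787]
tcp_rot: [-0.023, 0.023, 0.707, -0.706]
contact_force: [0.6, -0.5, -2.0]
finger_gap: 0.578
```

Emit:
play_rows:
  steps:
    - [0, 0, 0, 0, 0, 0, -1]
    - [0, 0, 0, 0, 0, 0, -1]

```text
t: 18.23
eef_pos: [0.5178, 0.1566, 0.1789]
tcp_rot: [0.023, -0.023, -0.707, 0.707]
contact_force: [0.8, -0.5, -1.3]
finger_gap: 0.575
```

```bash
python3 look.py 12; python3 - <<'E'
from h import *
a=cv2.imread("pics/w12.png");cv2.imwrite("pics/w12c.png",cv2.resize(a[160:300,230:410],None,fx=4,fy=4,interpolation=2))
E
```

```text
18.325 [0.5181 0.1559 0.179 ] F [-0.2  0.6 -1.9] T [-0.04 -0.02  0.02] z [-6.780e-02 -9.977e-01 -5.000e-04] y [ 4.e-04  5.e-04 -1.e+00]
```

View pics/c12.png

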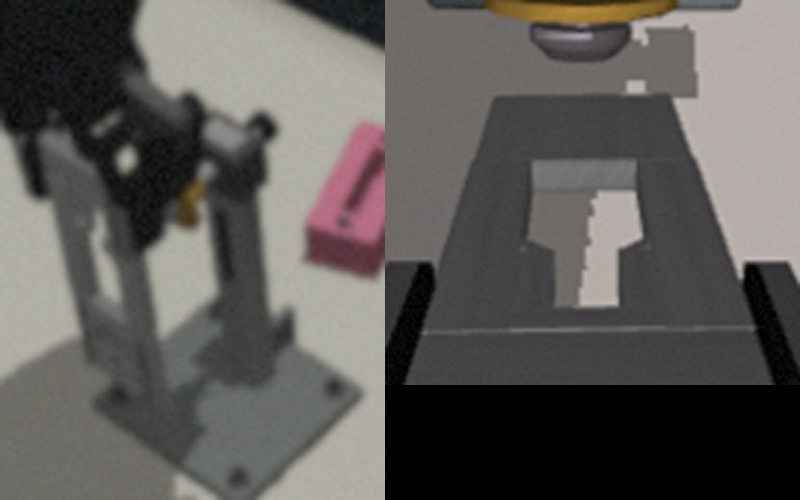

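View pics/w12c.png

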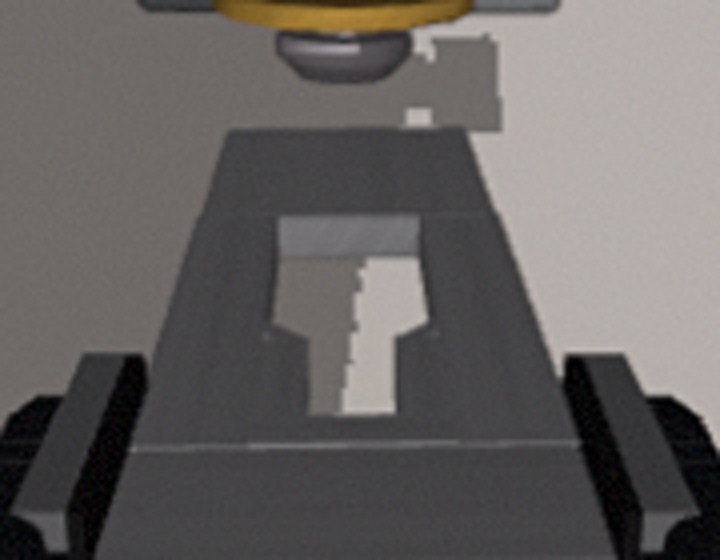

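Emit:
play_rows:
  steps:
    - [0, 0, 0, -0.016, 0, -0.0012, -1]
    - [0, 0, 0, -0.016, 0, 0, -1]
    - [0, 0, 0, -0.016, 0, 0, -1]
    - [0, 0, 0, 0, 0, 0, -1]

```text
t: 18.82
eef_pos: [0.5549, 0.1547, 0.1784]
tcp_rot: [0.024, -0.024, -0.706, 0.707]
contact_force: [-0.4, -0.6, -1.4]
finger_gap: 0.578
```

```bash
python3 look.py 13; python3 - <<'E'
from h import *
a=cv2.imread("pics/s13.png");b=cv2.imread("pics/w13.png");cv2.imwrite("pics/c13b.png",np.hstack([cv2.resize(a[120:205,215:275],(353,500),interpolation=2),cv2.resize(b[170:270,280:360],(400,500),interpolation=2)]))
E
```

```text
18.925 [0.5538 0.155  0.1783] F [-0.7 -0.4 -2. ] T [ 0.03  0.   -0.  ] z [-6.700e-02 -9.978e-01  5.000e-04] y [-4.e-04 -5.e-04 -1.e+00]
```

View pics/c13b.png

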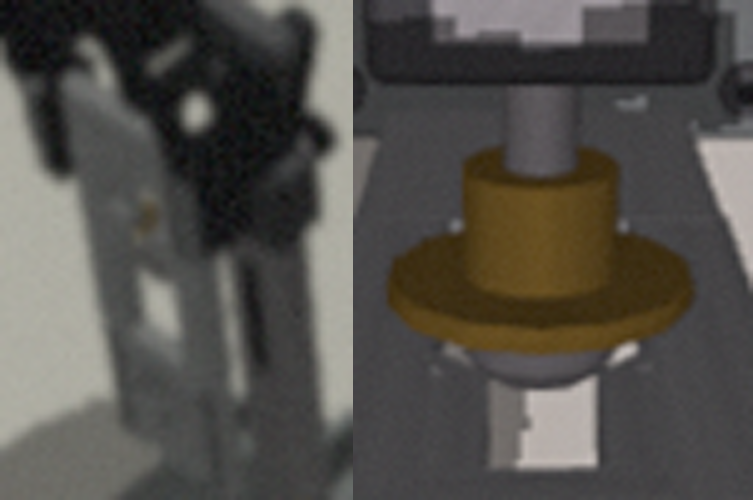

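Emit:
play_rows:
  steps:
    - [0, 0, 0, -0.004, 0, -0.0003, -1]
    - [0, 0, 0, -0.004, 0, 0, -1]
    - [0, 0, 0, -0.002, 0, 0, -1]
    - [0, 0, 0, 0, 0, 0, -1]

```text
t: 19.42
eef_pos: [0.5606, 0.1554, 0.1782]
tcp_rot: [-0.024, 0.023, 0.707, -0.707]
contact_force: [-5.6, 1.9, 0.4]
finger_gap: 0.575
```

Emit:
play_rows:
  steps:
    - [0, 0, 0, -0.002, 0, 0, -1]
    - [0, 0, 0, -0.002, 0, 0, -1]
    - [0, 0, 0, 0, 0, 0, -1]

```text
t: 19.8
eef_pos: [0.5634, 0.1552, 0.1782]
tcp_rot: [-0.024, 0.023, 0.707, -0.707]
contact_force: [-7.6, 0.9, 0.6]
finger_gap: 0.574
```

```bash
python3 look.py 14; python3 - <<'E'
from h import *
a=cv2.imread("pics/s14.png");b=cv2.imread("pics/w14.png");cv2.imwrite("pics/c14b.png",np.hstack([cv2.resize(a[120:205,215:275],(353,500),interpolation=2),cv2.resize(b[170:290,270:370],(417,500),interpolation=2)]))
E
```

```text
19.9 [0.5633 0.1552 0.1782] F [-7.7 -0.   0.3] T [ 0.14  1.7  -0.09] z [-6.600e-02 -9.978e-01 -1.000e-04] y [-2.2e-03  3.0e-04 -1.0e+00]
```

View pics/c14b.png

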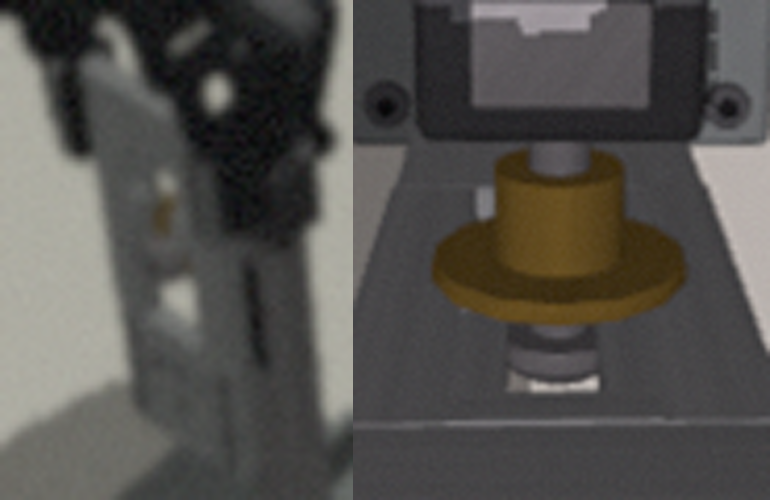

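Emit:
play_rows:
  steps:
    - [0, 0, 0, -0.0027, 0, 0, -1]
    - [0, 0, 0, 0, 0, 0, -1]
    - [0, 0, 0, 0, 0, 0, -1]

```text
t: 20.27
eef_pos: [0.5652, 0.1551, 0.1781]
tcp_rot: [-0.024, 0.022, 0.707, -0.707]
contact_force: [-7.9, -0.3, 1.9]
finger_gap: 0.573
```

```bash
python3 look.py 15
```

```text
20.375 [0.5652 0.1551 0.1781] F [-8.2  0.9  1.1] T [ 0.2   1.98 -0.09] z [-6.590e-02 -9.978e-01 -1.000e-04] y [-2.5e-03  3.0e-04 -1.0e+00]
```

View pics/c15.png

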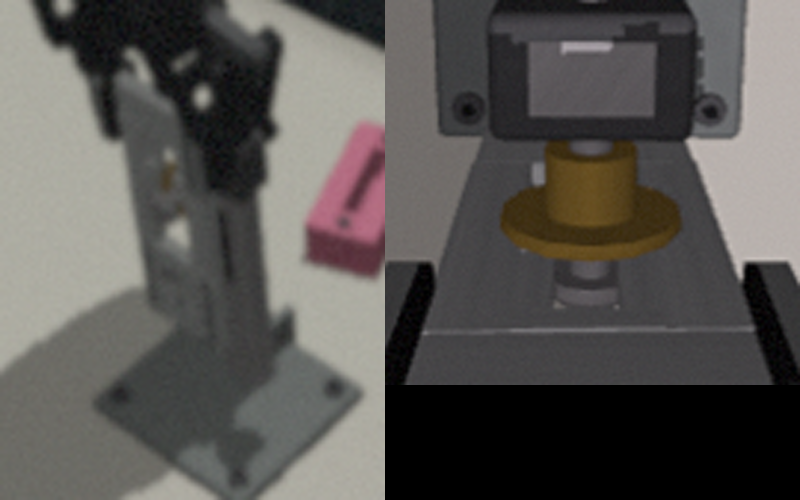

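Emit:
play_rows:
  steps:
    - [0, 0, 0, 0, 0.005, 0, -1]
    - [0, 0, 0, 0, 0.005, 0, -1]
    - [0, 0, 0, 0, 0, 0, -1]

```text
t: 20.75
eef_pos: [0.5648, 0.1549, 0.1702]
tcp_rot: [0.025, -0.022, -0.707, 0.707]
contact_force: [-7.2, 0.7, -4.3]
finger_gap: 0.573
```

Emit:
play_rows:
  steps:
    - [0, 0, 0, 0, 0.005, 0, -1]
    - [0, 0, 0, 0, 0.005, 0, -1]
    - [0, 0, 0, 0, 0, 0, -1]

```text
t: 21.12
eef_pos: [0.5648, 0.1549, 0.1627]
tcp_rot: [0.025, -0.022, -0.707, 0.707]
contact_force: [-9.0, -0.0, -3.8]
finger_gap: 0.581
```

```bash
python3 look.py 16
```

```text
21.225 [0.5647 0.155  0.1627] F [-7.9 -0.2 -4.9] T [ 0.1   1.83 -0.08] z [-6.600e-02 -9.978e-01  3.000e-04] y [-3.4e-03 -1.0e-04 -1.0e+00]
```

View pics/c16.png

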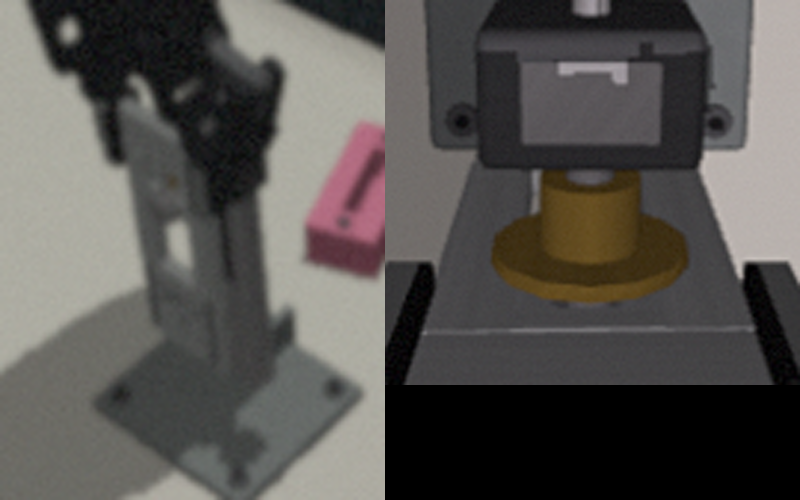

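Emit:
play_rows:
  steps:
    - [0, 0, 0, 0, 0.004, 0, -1]
    - [0, 0, 0, 0, 0.004, 0, -1]
    - [0, 0, 0, 0, 0.003, 0, -1]

```text
t: 21.6
eef_pos: [0.5651, 0.1549, 0.1547]
tcp_rot: [0.024, -0.022, -0.707, 0.707]
contact_force: [-8.9, 0.4, 0.8]
finger_gap: 0.577
```

Emit:
play_rows:
  steps:
    - [0, 0, 0, 0, 0.002, 0, -1]
    - [0, 0, 0, 0, 0.001, 0, -1]

```text
t: 21.85
eef_pos: [0.5651, 0.1549, 0.1525]
tcp_rot: [0.024, -0.022, -0.707, 0.707]
contact_force: [-7.8, 0.3, 1.4]
finger_gap: 0.573
```

Emit:
play_rows:
  steps:
    - [0, 0, 0, 0, 0.001, 0, -1]
    - [0, 0, 0, 0, 0.001, 0, -1]

```text
t: 22.1
eef_pos: [0.5652, 0.1549, 0.1511]
tcp_rot: [-0.024, 0.022, 0.707, -0.707]
contact_force: [-8.3, -0.6, 1.4]
finger_gap: 0.575
```

```bash
python3 look.py 17
```

```text
22.2 [0.5651 0.1549 0.151 ] F [-7.9  0.4 -0.4] T [ 0.02  1.81 -0.1 ] z [-0.0661 -0.9978  0.    ] y [-2.7e-03  1.0e-04 -1.0e+00]
```

View pics/c17.png

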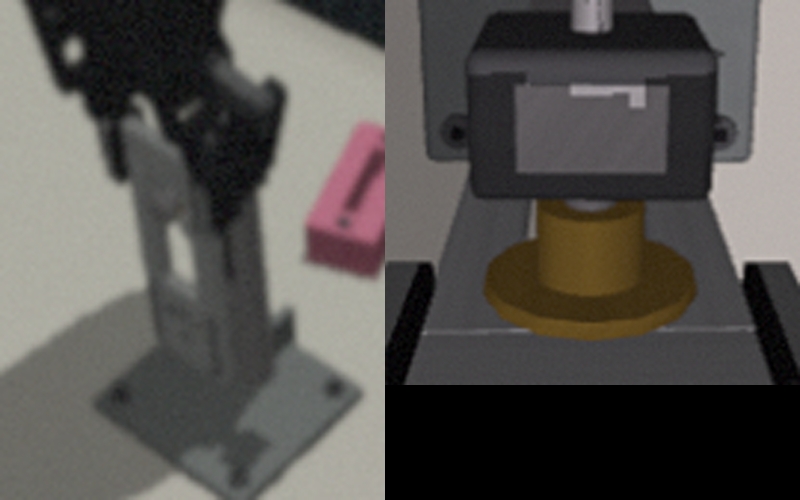

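Emit:
play_rows:
  steps:
    - [0, 0, 0, 0, 0.001, 0, -1]
    - [0, 0, 0, 0, 0.001, 0, -1]

```text
t: 22.45
eef_pos: [0.5651, 0.1549, 0.1496]
tcp_rot: [-0.024, 0.022, 0.707, -0.707]
contact_force: [-8.6, -0.3, 0.9]
finger_gap: 0.572
```

Emit:
play_rows:
  steps:
    - [0, 0, 0, 0, 0.001, 0, -1]
    - [0, 0, 0, 0, 0.001, 0, -1]

```text
t: 22.7
eef_pos: [0.5653, 0.1549, 0.1483]
tcp_rot: [-0.024, 0.023, 0.707, -0.707]
contact_force: [-11.7, 1.2, 11.3]
finger_gap: 0.578
```

Emit:
play_rows:
  steps:
    - [0, 0, 0, 0, 0.001, 0, -1]
    - [0, 0, 0, 0, 0, 0, -1]

```text
t: 22.95
eef_pos: [0.5653, 0.155, 0.148]
tcp_rot: [-0.024, 0.023, 0.707, -0.706]
contact_force: [-13.1, 0.4, 14.0]
finger_gap: 0.577
```

Emit:
play_rows:
  steps:
    - [0, 0, 0, 0, -0.0008, 0, -1]
    - [0, 0, 0, 0, 0, 0, -1]

```text
t: 23.2
eef_pos: [0.5652, 0.1549, 0.1483]
tcp_rot: [-0.024, 0.023, 0.707, -0.707]
contact_force: [-10.2, 0.1, 7.0]
finger_gap: 0.576
```

Emit:
play_rows:
  steps:
    - [0, 0, 0, 0.002, 0, 0, -1]
    - [0, 0, 0, 0.002, 0, 0, -1]
    - [0, 0, 0, 0, 0, 0, -1]

```text
t: 23.58
eef_pos: [0.5629, 0.1552, 0.1483]
tcp_rot: [-0.024, 0.023, 0.707, -0.707]
contact_force: [-7.0, 0.4, 5.7]
finger_gap: 0.574
```

```bash
python3 look.py 18
```

```text
23.675 [0.5629 0.1552 0.1483] F [-7.5  1.2  6. ] T [-0.    1.55 -0.12] z [-6.600e-02 -9.978e-01 -2.000e-04] y [-1.e-03  2.e-04 -1.e+00]
```

View pics/c18.png

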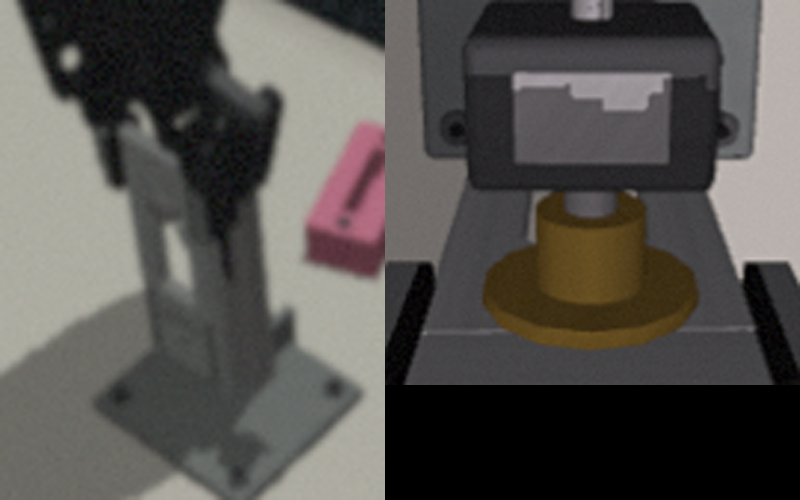

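Emit:
play_rows:
  steps:
    - [0, 0, 0, 0.002, 0, 0, -1]
    - [0, 0, 0, 0.002, 0, 0, -1]
    - [0, 0, 0, 0, 0, 0, -1]

```text
t: 24.05
eef_pos: [0.5605, 0.1553, 0.1484]
tcp_rot: [0.023, -0.024, -0.707, 0.707]
contact_force: [-2.3, 0.7, 2.0]
finger_gap: 0.576
```

Emit:
play_rows:
  steps:
    - [0, 0, 0, 0.001, 0, 0, -1]
    - [0, 0, 0, 0, 0, 0, -1]

```text
t: 24.3
eef_pos: [0.5604, 0.1553, 0.1485]
tcp_rot: [0.023, -0.024, -0.707, 0.707]
contact_force: [5.7, 0.2, -3.3]
finger_gap: 0.576
```

```bash
python3 look.py 19
```

```text
24.4 [0.5604 0.1553 0.1485] F [ 4.9 -0.1 -3.3] T [ 0.07 -1.1  -0.08] z [-6.630e-02 -9.978e-01  1.000e-04] y [ 1.7e-03 -2.0e-04 -1.0e+00]
```

View pics/c19.png

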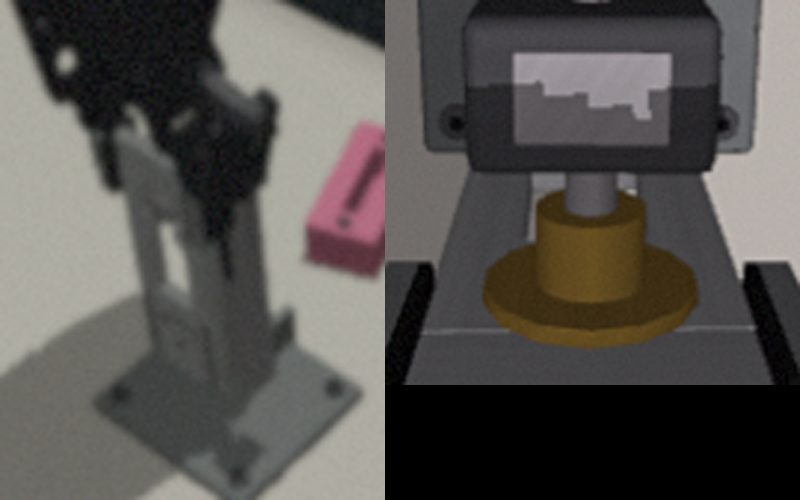

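Emit:
play_rows:
  steps:
    - [0, 0, 0, -0.0006, 0.0005, 0, -1]
    - [0, 0, 0, 0, 0, 0, -1]

```text
t: 24.65
eef_pos: [0.5605, 0.1553, 0.1484]
tcp_rot: [-0.023, 0.024, 0.707, -0.707]
contact_force: [-0.6, 0.2, 6.6]
finger_gap: 0.575
```

Emit:
play_rows:
  steps:
    - [0, 0, 0, 0, 0, 0, 1]
    - [0, 0, 0, 0, 0, 0, 1]
    - [0, 0, 0, 0, 0, 0, 1]
    - [0, 0, 0, 0, 0, 0, 1]

```text
t: 25.15
eef_pos: [0.56, 0.1552, 0.1479]
tcp_rot: [0.023, -0.023, -0.707, 0.707]
contact_force: [0.6, -0.3, 0.1]
finger_gap: 1.001
```

```bash
python3 look.py 20;  python3 - <<'E'
from h import *
a=cv2.imread("pics/s20.png");cv2.imwrite("pics/s20d.png",cv2.resize(a[120:230,205:295],None,fx=5,fy=5,interpolation=2))
E
```

```text
25.25 [0.56   0.1553 0.1479] F [-0.1  0.1 -0.9] T [0.01 0.04 0.03] z [-6.620e-02 -9.978e-01  1.000e-04] y [-1.e-04 -1.e-04 -1.e+00]
```

View pics/w20.png

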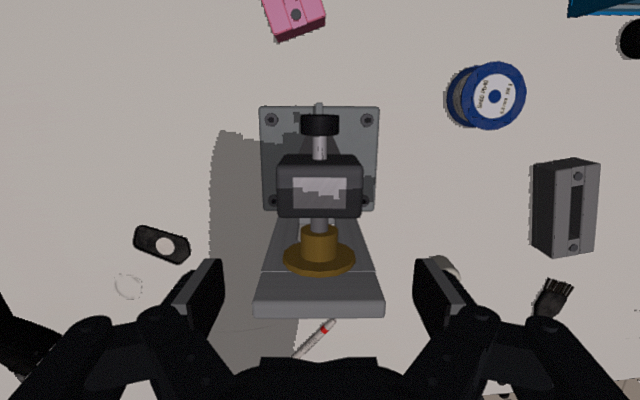

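View pics/s20d.png

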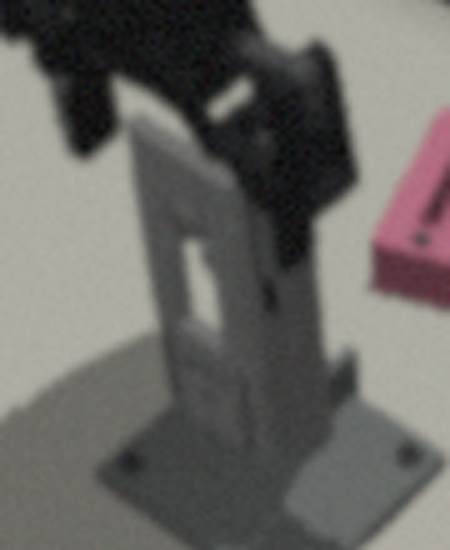

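Emit:
play_rows:
  steps:
    - [0, 0, 0, 0, -0.02, 0, 1]
    - [0, 0, 0, 0, -0.04, 0, 1]
    - [0, 0, 0, 0, -0.06, 0, 1]
    - [0, 0, 0, 0, -0.06, 0, 1]
    - [0, 0, 0, 0, -0.03, 0, 1]

```text
t: 25.88
eef_pos: [0.5607, 0.1549, 0.3086]
tcp_rot: [-0.023, 0.024, 0.707, -0.706]
contact_force: [-0.9, 0.6, -1.3]
finger_gap: 0.999
```

Emit:
play_rows:
  steps:
    - [0, 0, 0, -0.04, 0, 0.07, 1]
    - [0, 0, 0, -0.04, 0, 0.07, 1]
    - [0, 0, 0, 0, 0, 0.08, 1]
    - [0, 0, 0, 0, 0, 0, 1]

```text
t: 26.38
eef_pos: [0.6082, -0.0197, 0.3071]
tcp_rot: [0.026, -0.027, -0.706, 0.707]
contact_force: [-0.1, 0.1, -0.1]
finger_gap: 0.998
```

```bash
python3 look.py 21;  python3 - <<'E'
from h import *
get("top","t21")
a=cv2.imread("pics/s21.png");b=cv2.imread("pics/t21.png");cv2.imwrite("pics/c21b.png",np.hstack([cv2.resize(a[130:230,205:285],(400,500),interpolation=2),cv2.resize(b[170:255,250:318],(400,500),interpolation=2)]))
E
```

```text
26.475 [ 0.6089 -0.0144  0.3064] F [ 0.3  1.7 -0.4] T [0.03 0.01 0.01] z [-6.820e-02 -9.977e-01 -5.000e-04] y [ 7.e-04  4.e-04 -1.e+00]
```

View pics/c21b.png

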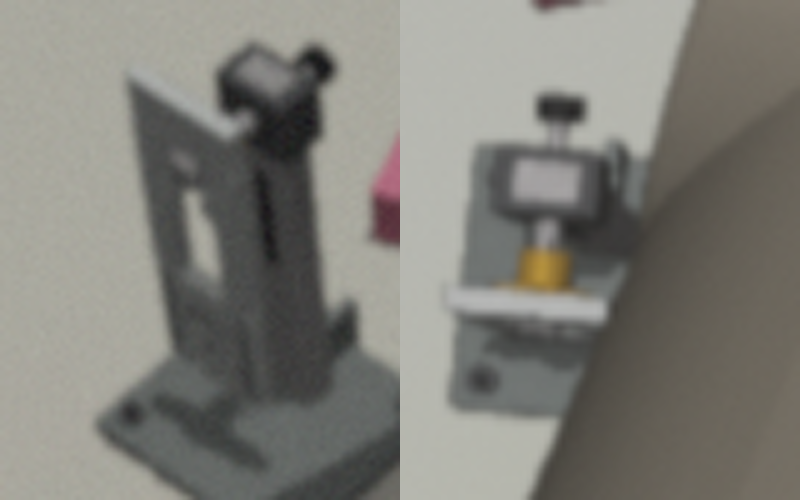

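View pics/w21.png

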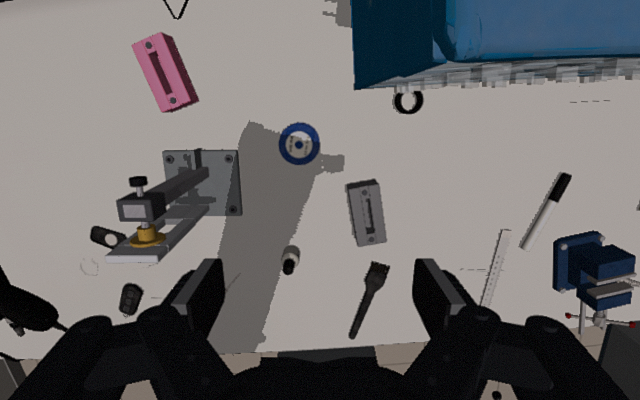

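```bash
python3 - <<'E'
from h import *
t=load("t21");W=lambda p:(t,(np.array(p,float)+.5)/(400/68)-.5+np.array([250,170]))
for p in [(50,298),(207,308)]: print(onz(*W(p),.208).round(4))
t=load("t21")
for n,p,z in [("bottle",(338,276),.062)]: print(onz(t,p,z))
from station import bot
print(bot.finish_job())
E
```

```text
[0.564  0.1777 0.208 ]
[0.5617 0.1296 0.208 ]
[0.46269536 0.03406444 0.062     ]
the job is handed in; nothing more can be done
None
```

The gauge plate is hanging on the hook, graduated face outward, and I handed the job in at about 26.5 s. The simulator gives no verdict.

**What I did**
- I gripped the plate by its top edge and lifted it out, but the first push on the collar, with about 4 N, pivoted the plate in the jaws instead of moving the spring.
- I put it back in its block, re-gripped it about 28 mm lower, and lifted it out again.
- I passed the opening over the head and pressed the collar back with about 8 N. I then drew the plate down in small steps.
- The end of the slot was felt at a tool height of 0.148 m, which puts the stud at about 0.174 m, 9 mm above its middle setting.
- At the slot end the wrist sensor peaked at about 14 N up and 13 N along the stud. That is below the 35 N limit, but it is the force on the wrist, not a direct reading of the load on the hook.
- I eased the plate outward until the head took the pull, then let go and backed away.

**What the last checks showed**
- **Seating:** When I eased it out, the plate stopped about 5 mm from the pressed position and the force reversed. The collar's visible movement was about 1 mm, against 2 mm expected when home and 5 mm when not. Both point to the head being in the pocket, but I could not read the collar value directly.
- **Position:** In the top picture the plate's centre is at about (0.563, 0.154) m, within 2 mm of the hook. Its angle is about 1.5° from the stand's. The scene picture shows it upright.
- **Surroundings:** The last wrist picture shows nothing touched. The bottle, reel and loupe look undisturbed, though I did not re-measure them.

**What disagreed:** one wrist-camera fit put the plate about 7 mm lower in the grip than the arm position and the scene camera did. I trusted the latter two, and the height felt at the slot end agreed with them.

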